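# Carry a top-heavy circuit board upright on its pivot stand to the inspection camera

### The job

Pick up the board stand by its orange post and, more than 20 cm from the inspection station, swing its freely pivoting, top-heavy circuit board from its leaning rest to upright and balance it there for two seconds. Carry it balanced to the station, never letting the board flop on the way in, and hover 8 to 11 cm over the marked place with the board free and upright for six seconds while the camera takes its picture. Then lower it gently so that the board's red pin drops between the yellow fork posts, leave the stand flat on its place with the fork keeping the board up, and disturb nothing else.

Things in the scene. Friction and masses are not known exactly. Their poses are not given: they have to be found in the camera images.
- stand: Loose aluminium board stand, 310 x 100 x 10 mm base plate (x -90 to 220 mm). Origin: underside, below the orange grip post; x along the base to the board, z up. Two uprights at x=92 and 208 mm, 140 mm high, carry the board. Grey ballast 40 mm high, x -87 to -17 mm. With board 0.86 kg, centre of mass at x=53 mm; without 0.56 kg, at x=0, z=27 mm.
- grip (a point): Where to grip the stand: in the orange post, 74 mm above the stand's underside, over its origin; axes as the stand. The post is 30 mm along x, 44 mm along y, its top 95 mm above the underside; grip it across its 30 mm.
- board: Green circuit board, 96 mm along x, 160 mm tall. Origin on its frictionless pivot, at x=150, z=130 mm of the stand; pivot axis = x of stand and board; z up the board. Swings 0.6 rad either way from the stand's z to hard stops; starts on the stop at +0.6 rad about x (top towards the stand's -y). Tilting the stand about its x pulls the board the same way.
- transformer (a point): Centre of the yellow transformer, 54 mm up the board's z, that makes it top-heavy. Nominal board: 0.30 kg (varies 12 %), inertia about the pivot 0.0012 kg m2, centre of mass 3.0 mm above the pivot; centring spring to the stand 0.0055 N m/rad (zero when board z = stand z), too weak to hold it up; damping 0.0025 N m s/rad. Tips over from upright with a time constant of 0.6 s.
- pin (a point): Point on the red guide pin that goes in the fork: 110 mm along x, 75 mm up z of the board. The pin is a 10 mm round rod along the board's x from x=46 to 140 mm. With the board upright it is at x=260, z=205 mm of the stand.
- station: Fixed inspection station. Origin: on the bench, in the grey place with white border, where the stand's origin must come; axes as the stand's when in place (x towards the camera, z up). A foot bar 12 mm high under the fork at x=255 to 285 mm; white camera on a post at x=320 to 390 mm, 210 mm high.
- fork (a point): Middle of the gap of the yellow fork, at the station's x=260 mm, 205 mm above the bench; axes as the station. Two posts, x=250 to 270 mm, gap 44 mm along y, open above; straight up to 230 mm above the bench, then the tips flare outwards (gap 80 mm at the very top) up to 267 mm.
- spool: solder spool, loose bystander, leave alone; origin under its centre
- flux: amber flux bottle, loose bystander, leave alone; origin under its centre
- driver: screwdriver, loose bystander, leave alone; origin under its centre
- meter: yellow multimeter, loose bystander, leave alone; origin under its centre

How it is judged:
By the outcome, as a careful person would: the job done as asked, in the order asked, and still so for the second after the job is handed in, with the robot touching nothing.
It also fails if it takes over 72 s, if anything falls off the work surface, if the arm or the gripper's body presses on something with over 40 N, if the wrist force passes 120 N, or if a joint passes its speed limit or range.

### The arm

A 7-joint arm with a two-finger parallel gripper is mounted at the origin on the work surface. World frame = base frame: x ahead of the robot, y to its left, z up, the work surface at z = 0. Lengths are in mm, angles in rad, forces in N, time in s.
With the tool pointing down it reaches from about 400 to 925 mm from the base axis. Payload 5.6 kg.
Tool frame: the origin (TCP) lies at the very end of the fingers, on their centre line; the grasp point (between the pads) lies 19 mm behind it; z points along the fingers, y is the line along which they close (so a half turn about z gives the same grasp; the last joint's range is limited). The gripper opens to 85 mm and grips with 20 to 120 N. Pads are 22 mm wide; open, the fingers measure 114 mm over their backs; the gripper's body (76 mm by 85 mm) begins 54 mm behind the grasp point. The pads swing forward as they close: fully open they stand 13 mm farther back than shut.
Start: joints at [-1.219, 0.468, -0.012, 1.603, 0.006, 1.071, -0.056], TCP at [250.045, 599.988, 231.29] pointing down, gripper open.
Joint ranges: [-2.53, 2.53], [-0.31, 2.02], [-1.57, 1.55], [0.28, 2.44], [-1.29, 4.43], [0.15, 1.84], [-2.92, 2.92]. Speed limits (rad/s): [2.57, 2.57, 3.14, 3.14, 3.14, 3.14, 3.14].

### API

Orientations are given as a unit quaternion [w, x, y, z].
In Python, from bench import telemetry, cams, job gives the robot as it stands.
- The arm moves only by the tool play_rows, never from a script. Its argument "increments" is a list of rows, each a list of 7 numbers: the shift along the tool's x, y, z as a fraction of full scale, then the turn, a rotation vector about the tool's x, y, z as a fraction of full scale, then the closure, from -1 (fully open) to 1 (shut). In form: [[x, y, z, rx, ry, rz, gripper], ...]. A call has 1 to 5 rows; each row shifts and turns the commanded pose from where the row before left it, along the tool's axes as they then stand; what a row does not reach is not made up. Full scale, the value 1, is 0.02 m for a shift and 8 degrees for a turn. A row lasts 1/8 s, in which the tool goes at most 62.5 mm and 10.7 degrees, less where a joint would pass 70% of its speed; a pose out of reach is approached as far as the arm can. A call with a number of a shift or a turn outside -1 to 1 is refused whole. A call with a gripper value outside its range is refused whole. The fingers move at their own pace and stop on an object; "newtons" is the grip in N (left out, the last holds). Time passes only in rows, so rows that do not move let the fingers close. It gives the time, the measured TCP pose, the force, the opening and the grip force at its end, in the units of the state.
- telemetry.get_obs(): the state, without advancing time (a new reading comes with each control period).
- cams.snapshot(name): name is "side" or "top"; returns a dict with "color" (420x560x3 uint8, red, green, blue), "range_z" (420x560 float32, mm along the optical axis (not along the pixel's ray), 0 where there is no reading), "mtx" (3x3 intrinsics, pixels), "R" (3x3) and "t" (3): a world point X has camera coordinates R X + t. Camera axes: x right, y down, z forward; pixel columns grow to the right and rows downward; lengths in mm; the calibration is good to about 2 mm. A picture is of the moment at which its call begins.
- job.close_job(): hands the job in; it is judged then, once.
The state is a dict: "clock": time; "joint_pos": joint angles; "joint_vel": joint speeds; "joint_efforts": joint torques, N m; "tool_pos": TCP position; "orientation": TCP orientation; "wrist_force": force on the tool from outside, world axes, zero at the start; "torque": the same for the moment, N m; "opening": opening from 0.0 (shut) to 1.0 (fully open); "grip_force": force on a finger pad.
Only numpy, scipy, OpenCV 4.12 (cv2) and the standard library are available. Lean on these libraries where they do the work, as an engineer would, in place of code of your own. Each camera call takes 0.05 s, during which the arm holds its last target. There are 200 camera calls.

## Working session

There is one attempt and no reset: what is moved stays moved. The work goes in short steps, Python scripts to look and compute and a tool call to move; the robot and the scene stay as the last step left them, time stands still between calls to the robot, and variables do not carry over. Pictures are saved under pics/ and viewed, at most 10 in all, crops included, and the job is handed in when it is done.

Besides the shell and the picture viewer there is one more tool, called after "Request:" as name(argument=value, ...), one argument or row to a line, values as JSON. play_rows: Moves the arm, as the interface text tells. Shift numbers are shares of 0.02 m and turn numbers shares of 8 degrees, none past 1 either way. Its arguments: {"type":"object","properties":{"increments":{"type":"array"},"newtons":{"type":"number"}},"required":["increments"]}

```bash
ls; mkdir -p pics
python3 - <<'E'
from bench import telemetry, cams
import cv2,numpy as np
for n in("side","top"):
    s=cams.snapshot(n); cv2.imwrite(f"pics/{n}0.png",s["color"][...,::-1]); np.savez(f"pics/{n}0.npz",**s)
    print(n,s["mtx"].round(1).tolist(),s["R"].round(3).tolist(),s["t"].round(1).tolist(), (-s["R"].T@s["t"]).round(0))
print(telemetry.get_obs())
E
```

```text
pics
side [[521.7, 0.0, 280.6], [0.0, 521.7, 209.5], [0.0, 0.0, 1.0]] [[0.965, -0.261, -0.024], [-0.154, -0.492, -0.857], [0.212, 0.83, -0.515]] [-574.5, 231.3, 1348.9] [  304. -1156.   880.]
top [[432.7, 0.0, 282.3], [0.0, 432.7, 217.8], [0.0, 0.0, 1.0]] [[0.006, -1.0, -0.014], [-0.992, -0.005, -0.126], [0.126, 0.014, -0.992]] [-8.3, 604.7, 1187.9] [ 451.  -22. 1254.]
{'clock': 0.1, 'joint_pos': array([-1.21900874,  0.46831323, -0.01160811,  1.60353116,  0.00601256,
        1.07139815, -0.05628764]), 'joint_vel': array([-6.19743282e-05, -1.16386391e-03,  5.92717911e-05, -1.37414624e-03,
       -3.11732924e-04, -1.05412337e-03, -9.67832827e-04]), 'joint_efforts': array([ 1.20521257e-03, -5.33518302e+01,  2.15510675e-02, -2.51963156e+01,
        1.14929391e-02,  4.31119217e-03, -1.68362118e-05]), 'tool_pos': array([249.86573962, 599.51192443, 230.41808662]), 'orientation': array([-9.67733938e-05,  1.96134610e-01,  9.80576648e-01, -8.01981361e-04]), 'wrist_force': array([0.36100896, 0.24922511, 0.62070569]), 'torque': array([-0.07170351,  0.05400393, -0.01605476]), 'grip_force': 0.0, 'opening': 1.0042898773097033}
```

View pics/side0.png

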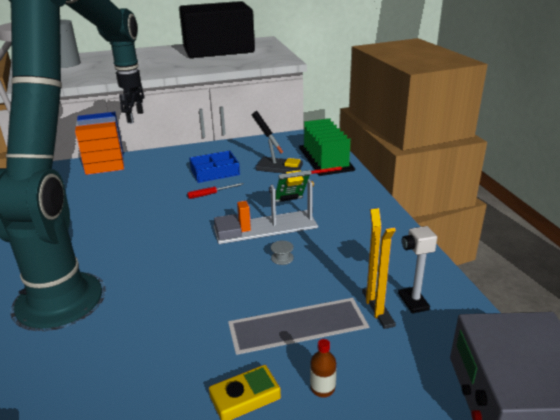

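View pics/top0.png

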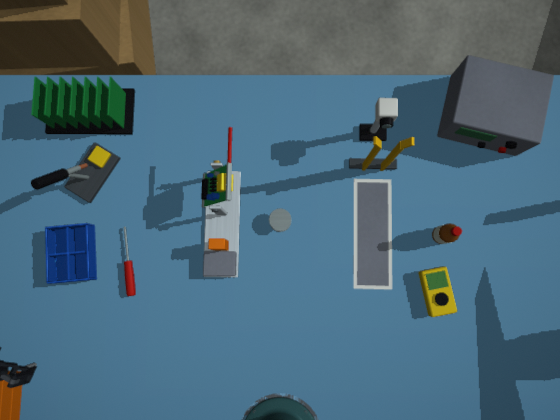

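```bash
cat > vis.py <<'E'
import cv2,numpy as np
def hsv(s): return cv2.cvtColor(s["color"],cv2.COLOR_RGB2HSV)
def cloud(s):
    v,u=np.mgrid[:420,:560]; z=s["range_z"]; K=s["mtx"]
    P=np.stack([(u-K[0,2])/K[0,0]*z,(v-K[1,2])/K[1,1]*z,z],-1)
    return (P-s["t"])@s["R"]
def ray(s,u,v,h):
    """pixel -> world point on plane z=h"""
    c=-s["R"].T@s["t"]; d=s["R"].T@np.linalg.inv(s["mtx"])@[u,v,1.]
    return c+d*(h-c[2])/d[2]
E
python3 - <<'E'
from vis import *
T=dict(np.load("pics/top0.npz")); S=dict(np.load("pics/side0.npz"))
for n,s in(("top",T),("side",S)):
    H=hsv(s);C=cloud(s);h,sa,va=[H[...,i].astype(int) for i in range(3)]
    def st(name,m,box,zr=None):
        r=np.zeros((420,560),bool);r[box[1]:box[3],box[0]:box[2]]=1
        m=m&r&(s["range_z"]>0)
        if zr: m&=(C[...,2]>zr[0])&(C[...,2]<zr[1])
        p=C[m]
        if len(p)<3: print(n,name,len(p));return
        rect=cv2.minAreaRect(p[:,:2].astype(np.float32))
        print(n,name,len(p),"mean",p.mean(0).round(1),"lo",np.percentile(p,2,axis=0).round(0),"hi",np.percentile(p,98,axis=0).round(0),"rect",[np.round(q,1).tolist() for q in rect])
    red=((h<5)|(h>174))&(sa>150)&(va>80); ora=(h>=5)&(h<16)&(sa>150); yel=(h>=17)&(h<32)&(sa>150)
    grey=(sa<70)
    if n=="top":
        B=(195,110,262,290)
        st("post",ora,B); st("posttop",ora,B,(88,105)); st("pin",red,B); st("plate",grey,(195,165,250,282),(3,18)); st("ballast",grey,(195,240,250,282),(33,48)); st("uprights",grey,B,(110,160)); st("xfmr",yel,B)
        st("place",grey,(340,170,405,300),(-8,10)); st("fork",yel,(340,120,425,175));st("forkbar",grey,(340,150,405,175)); st("spool",grey,(265,205,295,235),(12,90)); st("cam",grey,(360,90,400,140),(150,300)); st("flux",sa>0,(425,220,465,250),(30,300)); st("meter",yel,(415,260,460,312))
    else:
        B=(205,160,350,245)
        st("post",ora,B); st("pin",red,(300,160,350,185)); st("fork",yel,(360,200,400,325));st("forktip",yel,(360,200,400,325),(240,290)); st("place",grey,(225,295,372,355),(-8,10)); st("xfmr",yel,(270,165,310,200))
E
```

```text
top post 203 mean [526.  167.8  87.3] lo [514. 149.  42.] hi [539. 191.  98.] rect [[526.4, 170.3], [26.4, 42.4], 0.2]
top posttop 160 mean [527.1 170.7  93.6] lo [515. 151.  89.] hi [539. 191.  98.] rect [[527.2, 170.8], [24.7, 41.4], 0.2]
top pin 110 mean [771.6 127.8 195.3] lo [729. 124. 191.] hi [812. 132. 199.] rect [[769.7, 127.4], [90.2, 8.8], 0.7]
top plate 1635 mean [599.1 160.    8.9] lo [443. 122.   4.] hi [738. 218.  14.] rect [[593.3, 171.2], [100.7, 308.3], 89.6]
top ballast 784 mean [476.2 171.   38.5] lo [443. 128.  34.] hi [510. 214.  43.] rect [[476.3, 171.9], [67.1, 90.2], 0.3]
top uprights 161 mean [677.8 170.9 136.6] lo [611. 156. 118.] hi [746. 185. 154.] rect [[678.0, 170.7], [30.4, 136.4], 89.5]
top xfmr 180 mean [676.7 145.9 184.7] lo [657. 121. 142.] hi [698. 168. 196.] rect [[699.6, 145.5], [87.7, 47.6], 1.6]
top place 4228 mean [ 5.639e+02 -2.661e+02  4.000e-01] lo [ 412. -320.   -5.] hi [ 720. -213.    6.] rect [[579.8, -266.2], [112.8, 348.0], 89.2]
top fork 524 mean [ 758.7 -271.3  170.4] lo [ 751. -312.   14.] hi [ 770. -223.  266.] rect [[786.0, -261.
[... 734 characters left out ...]
. 184. 198.] rect [[780.4, 229.2], [542.7, 217.3], 32.0]
side pin 82 mean [769.8 129.1 191.7] lo [728. 120. 188.] hi [815. 131. 199.] rect [[835.9, 285.2], [384.4, 83.0], 68.4]
side fork 1610 mean [ 759.6 -271.5  140.4] lo [ 749. -313.   11.] hi [ 771. -229.  263.] rect [[814.5, -164.8], [330.7, 53.5], 62.9]
side forktip 187 mean [ 758.9 -265.9  254.4] lo [ 750. -318.  241.] hi [ 769. -226.  266.] rect [[759.2, -271.5], [94.5, 21.7], 87.7]
side place 4520 mean [ 562.2 -268.2    1.8] lo [ 411. -321.   -2.] hi [ 721. -211.    5.] rect [[580.8, -287.7], [164.6, 352.6], 89.0]
side xfmr 189 mean [696.5 209.  144.1] lo [654. 118.  17.] hi [791. 524. 196.] rect [[725.7, 322.0], [436.0, 52.3], 75.5]
```

Run:
```python
from vis import *
T=dict(np.load("pics/top0.npz")); S=dict(np.load("pics/side0.npz"))
for n,s,box in(("top",T,(335,165,410,298)),("side",S,(222,292,375,358))):
    H=hsv(s); m=(H[...,1]<70).astype(np.uint8); r=np.zeros_like(m); r[box[1]:box[3],box[0]:box[2]]=1; m&=r
    k,L,st,_=cv2.connectedComponentsWithStats(m); i=1+st[1:,4].argmax()
    c,_=cv2.findContours((L==i).astype(np.uint8),cv2.RETR_EXTERNAL,cv2.CHAIN_APPROX_NONE)
    p=np.array([ray(s,*q,0)[:2] for q in max(c,key=len)[:,0]],np.float32)
    print(n,st[i],cv2.minAreaRect(p))
    x=p[:,0]; 
    for sg in(-1,1):
        e=p[(x>440)&(x<690)&((p[:,1]+267)*sg>30)]
        vx,vy,x0,y0=cv2.fitLine(e,cv2.DIST_HUBER,0,.01,.01).ravel(); print("edge",np.degrees(np.arctan(vy/vx)).round(2),(y0+(565-x0)*vy/vx).round(1))
    # white border
    C=cloud(s);h,sa,va=[H[...,j].astype(int) for j in range(3)]
    y=(h>=17)&(h<32)&(sa>150)&(s["range_z"]>0)&(C[...,0]>735)&(C[...,0]<790)&(abs(C[...,1]+270)<70)
    for lo,hi in((20,100),(100,180),(180,228),(255,275)):
        q=C[y&(C[...,2]>lo)&(C[...,2]<hi)]
        if len(q)<6: continue
        a=q[q[:,1]>-271];b=q[q[:,1]<-271]
        f=lambda a:(len(a),a.mean(0).round(1),np.percentile(a[:,1],[3,97]).round(1)) if len(a) else 0
        print(lo,hi,f(a),f(b))
```

```text
top [ 353  178   40  112 4245] ((566.9625244140625, -265.8038635253906), (111.45726013183594, 322.1746826171875), 89.14866638183594)
edge -1.43 -319.9
edge -1.63 -212.0
20 100 (50, array([ 757.8, -239.2,   60.1]), array([-244.7, -236.6])) (59, array([ 757.3, -293.2,   62.6]), array([-298.8, -290.8]))
100 180 (53, array([ 757.3, -238.9,  140.1]), array([-243.8, -236.7])) (68, array([ 757.3, -292.8,  142.6]), array([-298.9, -290.5]))
180 228 (33, array([ 756.7, -238.6,  200.5]), array([-243.3, -236.7])) (50, array([ 757.4, -292.5,  206.8]), array([-298.4, -290.2]))
255 275 (42, array([ 762. , -226.1,  262.2]), array([-231.4, -221. ])) (48, array([ 759.7, -309.5,  261.3]), array([-314.8, -304.3]))
side [ 228  298  141   57 4513] ((566.3262939453125, -266.1729736328125), (117.87339782714844, 322.68572998046875), 89.0230712890625)
edge -0.94 -319.4
edge -1.0 -209.1
20 100 (211, array([ 759.3, -246.3,   59.3]), array([-250. , -241.9])) (235, array([ 757.9, -299.7,   60.5]), array([-303.2, -293.2]))
100 180 (230, array([ 759.4, -246.5,  139.9]), array([-250.4, -242.6])) (248, array([ 758.4, -300. ,  140.4]), array([-303.2, -295.1]))
180 228 (152, array([ 759.5, -246.5,  203.8]), array([-249.8, -243.1])) (162, array([ 758.5, -300.3,  203.7]), array([-303.6, -295.1]))
255 275 (45, array([ 760.3, -230.3,  261. ]), array([-235. , -224.9])) (44, array([ 758.2, -314.2,  262.1]), array([-318.3, -310.4]))
```

```bash
cat > plan.py <<'E'
import numpy as np
from scipy.spatial.transform import Rotation as Ro
def R(q): return Ro.from_quat([q[1],q[2],q[3],q[0]])
def rows(p0,R0,p1,R1,n,g):
    """straight move in n equal steps -> rows"""
    rv=(R0.inv()*R1).as_rotvec()/n; d=(np.array(p1)-p0)/n; Rc=R0; out=[]
    for i in range(n):
        out.append([*np.round(Rc.inv().apply(d)/20,2),*np.round(np.degrees(rv)/8,2),g]); Rc=Rc*Ro.from_rotvec(rv)
    return out
def grip_R(yaw): # tool y along stand x, z down
    return Ro.from_euler('z',yaw,degrees=True)*Ro.from_matrix([[0,1,0],[1,0,0],[0,0,-1]])
E
python3 - <<'E'
from plan import *
from bench import telemetry
o=telemetry.get_obs()
r=rows([250.05,600,231.3],R(o["orientation"]),[527,171,150],grip_R(0.1),28,-1)
for i in range(0,28,5): print([[float(x) for x in a] for a in r[i:i+5]])
E
```

```text
[[-0.75, -0.52, 0.15, -0.0, 0.0, 0.3, -1.0], [-0.77, -0.48, 0.15, -0.0, 0.0, 0.3, -1.0], [-0.79, -0.45, 0.15, -0.0, 0.0, 0.3, -1.0], [-0.81, -0.42, 0.15, -0.0, 0.0, 0.3, -1.0], [-0.83, -0.38, 0.15, -0.0, 0.0, 0.3, -1.0]]
[[-0.84, -0.35, 0.15, -0.0, 0.0, 0.3, -1.0], [-0.86, -0.31, 0.15, -0.0, 0.0, 0.3, -1.0], [-0.87, -0.28, 0.15, -0.0, 0.0, 0.3, -1.0], [-0.88, -0.24, 0.15, -0.0, 0.0, 0.3, -1.0], [-0.89, -0.2, 0.15, -0.0, 0.0, 0.3, -1.0]]
[[-0.9, -0.17, 0.15, -0.0, 0.0, 0.3, -1.0], [-0.9, -0.13, 0.15, -0.0, 0.0, 0.3, -1.0], [-0.91, -0.09, 0.15, -0.0, 0.0, 0.3, -1.0], [-0.91, -0.05, 0.15, -0.0, 0.0, 0.3, -1.0], [-0.91, -0.01, 0.15, -0.0, 0.0, 0.3, -1.0]]
[[-0.91, 0.02, 0.15, -0.0, 0.0, 0.3, -1.0], [-0.91, 0.06, 0.15, -0.0, 0.0, 0.3, -1.0], [-0.91, 0.1, 0.15, -0.0, 0.0, 0.3, -1.0], [-0.9, 0.14, 0.15, -0.0, 0.0, 0.3, -1.0], [-0.89, 0.18, 0.15, -0.0, 0.0, 0.3, -1.0]]
[[-0.89, 0.21, 0.15, -0.0, 0.0, 0.3, -1.0], [-0.88, 0.25, 0.15, -0.0, 0.0, 0.3, -1.0], [-0.87, 0.29, 0.15, -0.0, 0.0, 0.3, -1.0], [-0.85, 0.32, 0.15, -0.0, 0.0, 0.3, -1.0], [-0.84, 0.36, 0.15, -0.0, 0.0, 0.3, -1.0]]
[[-0.82, 0.39, 0.15, -0.0, 0.0, 0.3, -1.0], [-0.81, 0.43, 0.15, -0.0, 0.0, 0.3, -1.0], [-0.79, 0.46, 0.15, -0.0, 0.0, 0.3, -1.0]]
```

Request:
play_rows(
  increments=[
    [-0.75, -0.52, 0.15, 0, 0, 0.3, -1],
    [-0.77, -0.48, 0.15, 0, 0, 0.3, -1],
    [-0.79, -0.45, 0.15, 0, 0, 0.3, -1],
    [-0.81, -0.42, 0.15, 0, 0, 0.3, -1],
    [-0.83, -0.38, 0.15, 0, 0, 0.3, -1],
  ],
)

```text
clock: 0.72
tool_pos: [300.4, 522.3, 216.2]
orientation: [0.0, 0.299, 0.954, 0.0]
wrist_force: [0.9, 0.3, 0.1]
opening: 1.0
grip_force: 0.0
```

Request:
play_rows(
  increments=[
    [-0.84, -0.35, 0.15, 0, 0, 0.3, -1],
    [-0.86, -0.31, 0.15, 0, 0, 0.3, -1],
    [-0.87, -0.28, 0.15, 0, 0, 0.3, -1],
    [-0.88, -0.24, 0.15, 0, 0, 0.3, -1],
    [-0.89, -0.2, 0.15, 0, 0, 0.3, -1],
  ],
)

```text
clock: 1.35
tool_pos: [349.8, 445.9, 201.1]
orientation: [0.0, 0.397, 0.918, 0.0]
wrist_force: [-0.5, 0.5, 0.3]
opening: 1.002
grip_force: 0.0
```

Request:
play_rows(
  increments=[
    [-0.9, -0.17, 0.15, 0, 0, 0.3, -1],
    [-0.9, -0.13, 0.15, 0, 0, 0.3, -1],
    [-0.91, -0.09, 0.15, 0, 0, 0.3, -1],
    [-0.91, -0.05, 0.15, 0, 0, 0.3, -1],
    [-0.91, -0.01, 0.15, 0, 0, 0.3, -1],
  ],
)

```text
clock: 1.98
tool_pos: [399.4, 369.3, 186.1]
orientation: [0.0, 0.491, 0.871, 0.0]
wrist_force: [0.6, 0.6, -0.1]
opening: 1.001
grip_force: 0.0
```

Request:
play_rows(
  increments=[
    [-0.91, 0.02, 0.15, 0, 0, 0.3, -1],
    [-0.91, 0.06, 0.15, 0, 0, 0.3, -1],
    [-0.91, 0.1, 0.15, 0, 0, 0.3, -1],
    [-0.9, 0.14, 0.15, 0, 0, 0.3, -1],
    [-0.89, 0.18, 0.15, 0, 0, 0.3, -1],
  ],
)

```text
clock: 2.6
tool_pos: [448.8, 292.8, 171.1]
orientation: [0.0, 0.579, 0.815, 0.0]
wrist_force: [0.7, -0.3, 0.4]
opening: 0.999
grip_force: 0.0
```

Request:
play_rows(
  increments=[
    [-0.89, 0.21, 0.15, 0, 0, 0.3, -1],
    [-0.88, 0.25, 0.15, 0, 0, 0.3, -1],
    [-0.87, 0.29, 0.15, 0, 0, 0.3, -1],
    [-0.85, 0.32, 0.15, 0, 0, 0.3, -1],
    [-0.84, 0.36, 0.15, 0, 0, 0.3, -1],
  ],
)

```text
clock: 3.22
tool_pos: [498.4, 216.0, 156.1]
orientation: [0.0, 0.661, 0.75, 0.0]
wrist_force: [-0.1, -0.9, 0.2]
opening: 1.001
grip_force: 0.0
```

Request:
play_rows(
  increments=[
    [-0.82, 0.39, 0.15, 0, 0, 0.3, -1],
    [-0.81, 0.43, 0.15, 0, 0, 0.3, -1],
    [-0.79, 0.46, 0.15, 0, 0, 0.3, -1],
    [0, 0, 0, 0, 0, 0, -1],
  ],
)

```text
clock: 3.72
tool_pos: [528.2, 169.2, 147.1]
orientation: [0.0, 0.707, 0.707, -0.0]
wrist_force: [0.7, 0.8, 0.1]
opening: 1.003
grip_force: 0.0
```

Run:
```python
from plan import *
from bench import telemetry
o=telemetry.get_obs(); Rm=R(o["orientation"])
print(o["clock"],o["tool_pos"].round(1),Rm.as_matrix().round(3).tolist(),o["joint_pos"].round(2),o["wrist_force"].round(1))
d=Rm.inv().apply(np.array([527,171,150])-o["tool_pos"])/20; print("err",d.round(2),(np.degrees((Rm.inv()*grip_R(0.1)).as_rotvec())/8).round(3))
```

```text
3.725 [528.2 169.2 147.1] [[0.0, 1.0, 0.0], [1.0, -0.0, -0.001], [-0.001, 0.0, -1.0]] [-0.66  0.42  0.36  1.93 -0.2   0.82 -0.19] [0.7 0.8 0.1]
err [ 0.09 -0.06 -0.15] [ 0.     0.006 -0.015]
```

Request:
play_rows(
  increments=[
    [0.05, -0.03, 0.8, 0, 0, 0, -1],
    [0.04, -0.03, 0.8, 0, 0, 0, -1],
    [0, 0, 0.8, 0, 0, 0, -1],
    [0, 0, 0.8, 0, 0, 0, -1],
    [0, 0, 0.8, 0, 0, 0, -1],
  ],
)

```text
clock: 4.35
tool_pos: [526.1, 172.9, 66.0]
orientation: [-0.0, 0.706, 0.708, -0.0]
wrist_force: [-0.2, 1.1, 0.1]
opening: 0.997
grip_force: 0.0
```

Request:
play_rows(
  increments=[
    [0, 0, 0.6, 0, 0, 0, -1],
    [0, 0, 0, 0, 0, 0, 0.2],
    [0, 0, 0, 0, 0, 0, 1],
    [0, 0, 0, 0, 0, 0, 1],
    [0, 0, 0, 0, 0, 0, 1],
  ],
  newtons=100,
)

```text
clock: 4.97
tool_pos: [526.5, 173.0, 56.2]
orientation: [-0.0, 0.706, 0.708, 0.0]
wrist_force: [-1.6, -0.7, 5.7]
opening: 0.338
grip_force: 100.4
```

Run:
```python
from plan import *
from vis import *
from bench import telemetry,cams
o=telemetry.get_obs(); Rm=R(o["orientation"])
print(o["clock"],o["tool_pos"].round(1),Rm.as_matrix().round(3).tolist(),o["wrist_force"].round(1),o["torque"].round(2),o["opening"],o["grip_force"])
s=cams.snapshot("top"); cv2.imwrite("pics/top1.png",s["color"][...,::-1]); np.savez("pics/top1.npz",**s)
a=cams.snapshot("side"); cv2.imwrite("pics/side1.png",a["color"][...,::-1]); np.savez("pics/side1.npz",**a)
cv2.imwrite("pics/both1.png",np.hstack([s["color"][80:320,130:420],a["color"][80:320,150:440]])[...,::-1])
```

```text
4.975 [526.5 173.   56.2] [[-0.003, 1.0, 0.001], [1.0, 0.003, 0.001], [0.001, 0.001, -1.0]] [-1.6 -0.7  5.7] [-0.13  0.54 -0.1 ] 0.33793084878690555 100.39037704467773
```

View pics/both1.png

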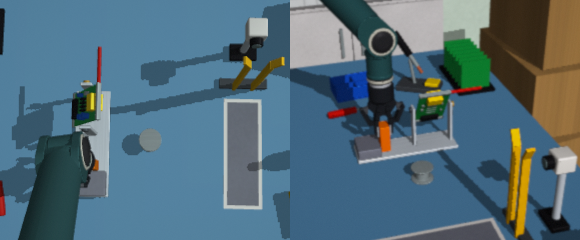

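Request:
play_rows(
  increments=[
    [0, 0, -0.4, 0, 0, 0, 1],
    [0, 0, -0.9, 0, 0, 0, 1],
    [0, 0, -1, 0, 0, 0, 1],
    [0, 0, -1, 0, 0, 0, 1],
    [0, 0, -0.9, 0, 0, 0, 1],
  ],
)

```text
clock: 5.7
tool_pos: [525.9, 172.7, 140.5]
orientation: [-0.0, 0.706, 0.708, -0.0]
wrist_force: [0.6, -0.1, -8.2]
opening: 0.342
grip_force: 99.8
```

Request:
play_rows(
  increments=[
    [0, 0, -0.5, 0, 0, 0, 1],
    [0, 0, 0, 0, 0, 0, 1],
  ],
)

```text
clock: 5.95
tool_pos: [526.5, 173.0, 150.0]
orientation: [0.0, 0.706, 0.708, 0.001]
wrist_force: [-0.2, 0.2, -8.3]
opening: 0.34
grip_force: 99.7
```

```bash
cat > meas.py <<'E'
from vis import *; from plan import *
from scipy.optimize import minimize_scalar
# stand origin in tool frame: tool x=stand y, tool y=stand x, tool z=-stand z ; grip height ZG above underside
ZT=56.0  # TCP height above the underside
def stand_pose(o):
    Rt=R(o["orientation"]); Rs=Rt*Ro.from_matrix([[0,1,0],[1,0,0],[0,0,-1]]).inv()
    return Rs, o["tool_pos"]-Rs.apply([0,-2,ZT])   # gripped 2 mm to the +y side of the post centre
def pin_world(o,th,x=93.):
    Rs,p=stand_pose(o); return p+Rs.apply([150+x,-75*np.sin(th),130+75*np.cos(th)])
def proj(s,X):
    c=s["R"]@X+s["t"]; return (s["mtx"]@(c/c[2]))[:2]
def pin_px(s,o):
    H=hsv(s).astype(int); m=((H[...,0]<6)|(H[...,0]>173))&(H[...,1]>130)&(H[...,2]>60)
    c=proj(s,pin_world(o,0)); r=np.zeros_like(m); u,v=c.astype(int); r[max(v-45,0):v+45,max(u-45,0):u+45]=1
    k,L,st,ce=cv2.connectedComponentsWithStats((m&r).astype(np.uint8)); i=1+st[1:,4].argmax()
    q=np.argwhere(L==i)[:,::-1]; w=1.; return q.mean(0),len(q),st[i,:4]
def theta_rel(s,o,bias=(0,0)):
    q,n,bb=pin_px(s,o); q=q-bias
    f=lambda t:((proj(s,pin_world(o,t))-q)**2).sum()
    r=minimize_scalar(f,bounds=(-.8,.8),method="bounded"); return r.x,q,n,r.fun**.5
E
python3 - <<'E'
from meas import *
from bench import telemetry,cams
for k in range(2):
  for n in("top","side"):
    s=cams.snapshot(n); o=telemetry.get_obs(); t,q,c,e=theta_rel(s,o); print(n,round(t,3),q.round(2),c,round(e,2),"bias at .6",(q-proj(s,pin_world(o,.6))).round(2))
    C=cloud(s);H=hsv(s)
    if k==0:
        m=(s["range_z"]>0)&(H[...,1]<60)&(abs(C[...,2]-100)<25)&(abs(C[...,1]-171)<60)&(C[...,0]>440)&(C[...,0]<750)
        p=C[m]; 
        if n=="top": p=p[(p[:,0]<745)&(p[:,0]>570)&(p[:,1]<165)]
        A=np.c_[p[:,0]-527,p[:,1]-171,np.ones(len(p))]; 
        for _ in range(3):
            k_,*_r=np.linalg.lstsq(A,p[:,2],rcond=None); g=abs(A@k_-p[:,2])<4; A=A[g];p=p[g]
        print("plate z fit",len(p),k_.round(4))
print(o["clock"],o["tool_pos"].round(1),stand_pose(o)[0].as_matrix().round(3).tolist(),o["wrist_force"].round(1),o["torque"].round(2),o["grip_force"])
E
```

```text
top 0.655 [223.54 132.92] 144 1.21 bias at .6 [ 1.84 -0.86]
plate z fit 761 [-9.000000e-04  7.400000e-03  1.029992e+02]
side 0.616 [325.46 140.42] 69 0.17 bias at .6 [0.27 0.3 ]
plate z fit 1090 [-7.400000e-03  4.600000e-03  1.043146e+02]
top 0.657 [223.72 133.22] 145 1.16 bias at .6 [ 1.91 -0.79]
side 0.62 [324.96 140.81] 69 0.38 bias at .6 [-0.23  0.55]
6.15 [525.6 172.6 148.4] [[1.0, -0.003, 0.002], [0.003, 1.0, 0.001], [-0.002, -0.001, 1.0]] [ 0.3  1.  -8.3] [-0.02  0.5  -0.01] 99.6862542629242
```

```bash
cat > ctl.py <<'E'
"""usage: step(rows_played, nplan, vel) : propagate filter over rows, look, plan. vel: list of planned world (dx,dy,dz,dyaw) per row (mm,deg)"""
import json,os
from meas import *
from scipy.optimize import least_squares
DT=.125; NS=5; H=.075; BT=np.array([1.87,-.82]); BS=np.array([0,.4])
def deriv_step(x,phi0,phi1,dv,par,dt,n):
    """one interval, phi linear; dv: pivot velocity jump m/s at start"""
    th,w=x; a,k,c,b,d=par; w+=b*dv; h=dt/n; dphi=(phi1-phi0)/dt
    for i in range(n):
        ph=phi0+(i+.5)*h*dphi
        w+=h*(a*np.sin(th)-k*(th-ph)-c*(w-dphi)+d); th+=h*w
        pe=phi0+(i+1)*h*dphi
        if th-pe>.6: th=pe+.6; w=min(w,dphi)
        if th-pe<-.6: th=pe-.6; w=max(w,dphi)
    return th,w
def sim(x,phi,vprev,dphis,vys,par,dt=DT,n=NS):
    out=[]
    for u,vy in zip(dphis,vys):
        v=vy-H*u/dt; x=deriv_step(x,phi,phi+u,v-vprev,par,dt,n); vprev=v; phi+=u; out.append((x[0],x[1],phi))
    return np.array(out),vprev
class C:
    def __init__(s):
        if os.path.exists("st.json"): s.__dict__=json.load(open("st.json"))
        else: s.__dict__=dict(p=[526.2,172.8,150.],q=None,x=[.6,0.,0.],P=np.diag([1e-4,1e-4,.04]).tolist(),v=0.,a=7.36,k=4.58,c=2.08,b=.75,log=[])
    def par(s,d=None): return (s.a,s.k,s.c,s.b,s.x[2] if d is None else d)
    def Rt(s): return Ro.from_quat(s.q)
    def obs(s): return dict(tool_pos=np.array(s.p),orientation=np.roll(s.q,1))
    def phi(s): return stand_pose(s.obs())[0].as_euler("ZYX")[2]
    def prop(s,f,Q):
        x=np.array(s.x); F=np.zeros((3,3)); y=f(x)
        for i in range(3):
            e=np.zeros(3); e[i]=1e-4; F[:,i]=(f(x+e)-y)/1e-4
        s.P=(F@np.array(s.P)@F.T+Q).tolist(); s.x=y.tolist()
    def play(s,rows):
        for r in rows:
            r=np.array(r,float); ph=s.phi(); p0=np.array(s.p); R0=s.Rt()
            s.p=(p0+R0.apply(r[:3]*20)).tolist(); s.q=(R0*Ro.from_rotvec(np.radians(r[3:6]*8))).as_quat().tolist()
            p1=s.phi(); vy=(s.p[1]-p0[1])/1e3/DT; v=vy-H*(p1-ph)/DT; dv=v-s.v; s.v=v
            s.prop(lambda x:np.array([*deriv_step(x[:2],ph,p1,dv,s.par(x[2]),DT,NS),x[2]]),np.diag([1e-6,4e-4,4e-4]))
    def hold(s,t):
        ph=s.phi(); dv=-s.v; s.v=0.
        s.prop(lambda x:np.array([*deriv_step(x[:2],ph,ph,dv,s.par(x[2]),t,2),x[2]]),np.diag([1e-6,1e-4,1e-5]))
    def look(s,cams):
        for n,b,sd in(("top",BT,.012),("side",BS,.02)):
            try:
                th,q,c,e=theta_rel(cams.snapshot(n),s.obs(),b)
            except Exception as ex: print(n,"no pin",ex); s.hold(.05); continue
            z=th+s.phi(); inn=z-s.x[0]; P=np.array(s.P)
            print(n,"th_rel %.3f th_w %.3f innov %.3f px %d fit %.2f"%(th,z,inn,c,e))
            if c>25 and e<3:
                K=P[:,0]/(P[0,0]+sd**2); s.x=(np.array(s.x)+K*inn).tolist(); s.P=((np.eye(3)-np.outer(K,[1,0,0]))@P).tolist()
            s.hold(.05)
    def plan(s,moves,N=22,nshow=5,umax=.09,wphi=.25,wu=.8,thref=0.):
        m=np.zeros((N,4)); m[:min(N,len(moves))]=np.array(moves).reshape(-1,4)[:N] if len(moves) else 0
        vys=m[:,1]/1e3/DT; par=s.par(); x0=s.x[:2]; ph=s.phi(); d=s.x[2]
        phe=-((par[0]-par[1])*thref+d)/par[1]
        def res(u):
            o,_=sim(x0,ph,s.v,u,vys,par)
            return np.r_[o[:,0]-thref,.3*o[:,1],wphi*(o[:,2]-phe),wu*np.diff(np.r_[0,u]),4*(o[-1,0]-thref),4*o[-1,1],2*(o[-1,2]-phe)]
        u0=np.zeros(N) if abs(x0[0])<.3 else np.r_[-.06*np.ones(6),.05*np.ones(7),np.zeros(N-13)]*np.sign(x0[0])
        u=least_squares(res,u0,bounds=(-umax,umax),max_nfev=40).x
        o,_=sim(x0,ph,s.v,u,vys,par)
        print("pred th",o[:12,0].round(2).tolist(),"phi_deg",np.degrees(o[:12,2]).round(1).tolist())
        Rc=s.Rt(); out=[]
        for i in range(nshow):
            t=Rc.inv().apply(m[i,:3])/20; rz=-m[i,3]/8
            r=[*t.round(2),0,round(np.degrees(u[i])/8,2),round(rz,2),1]; out.append([float(v)+0. for v in r])
            Rc=Rc*Ro.from_rotvec(np.radians(np.array(r[3:6])*8))
        print("ROWS",out)
    def save(s): json.dump(s.__dict__,open("st.json","w"))
def step(rows,moves=[],nshow=5,look=True,**kw):
    from bench import telemetry,cams
    s=C(); o=telemetry.get_obs()
    if s.q is None: s.q=np.roll(grip_R(0.15).as_quat(),0).tolist()
    s.play(rows)
    r=(s.Rt().inv()*R(o["orientation"])).as_rotvec()
    print("clk %.2f"%o["clock"],"pos err",(o["tool_pos"]-s.p).round(1),"rot err deg",np.degrees(r).round(2),"F",o["wrist_force"].round(1),"grip",round(o["grip_force"]))
    if look: s.look(cams)
    print("p",np.round(s.p,1),"phi %.2f deg; th %.3f w %.3f d %.3f"%(np.degrees(s.phi()),*s.x),"sd",np.sqrt(np.diag(s.P)).round(3))
    s.save(); s.plan(moves,nshow=nshow,**kw)
E
time python3 -c "
from ctl import *
step([])"
```

```text
clk 6.15 pos err [-0.6 -0.2 -1.6] rot err deg [ 0.09 -0.04 -0.03] F [ 0.3  1.  -8.3] grip 100
top th_rel 0.609 th_w 0.609 innov 0.009 px 144 fit 0.43
side th_rel 0.628 th_w 0.628 innov 0.028 px 69 fit 0.53
p [526.2 172.8 150. ] phi 0.00 deg; th 0.600 w 0.000 d 0.000 sd [0.001 0.01  0.2  ]
pred th [0.51, 0.42, 0.33, 0.24, 0.17, 0.11, 0.07, 0.05, 0.03, 0.02, 0.01, 0.01] phi_deg [-5.2, -10.3, -15.5, -16.7, -14.5, -11.2, -8.2, -5.9, -4.3, -3.2, -2.5, -1.9]
ROWS [[0.0, 0.0, 0.0, 0.0, -0.64, 0.0, 1.0], [0.0, 0.0, 0.0, 0.0, -0.64, 0.0, 1.0], [0.0, 0.0, 0.0, 0.0, -0.64, 0.0, 1.0], [0.0, 0.0, 0.0, 0.0, -0.15, 0.0, 1.0], [0.0, 0.0, 0.0, 0.0, 0.27, 0.0, 1.0]]
real	0m2.556s
user	0m1.813s
sys	0m0.297s
```

Request:
play_rows(
  increments=[
    [0, 0, 0, 0, -0.5, 0, 1],
    [0, 0, 0, 0, -0.64, 0, 1],
    [0, 0, 0, 0, -0.64, 0, 1],
    [0, 0, 0, 0, -0.25, 0, 1],
  ],
)

```text
clock: 6.75
tool_pos: [525.9, 174.7, 148.6]
orientation: [0.1, 0.698, 0.702, -0.1]
wrist_force: [0.3, 0.7, -8.8]
opening: 0.341
grip_force: 99.7
```

```bash
python3 -c "
from ctl import *
step([[0,0,0,0,-.5,0,1],[0,0,0,0,-.64,0,1],[0,0,0,0,-.64,0,1],[0,0,0,0,-.25,0,1]])"
```

```text
clk 6.75 pos err [-0.3  1.9 -1.4] rot err deg [-0.02 -0.02 -0.18] F [ 0.3  0.7 -8.8] grip 100
top th_rel 0.481 th_w 0.198 innov -0.067 px 149 fit 0.17
side th_rel 0.484 th_w 0.201 innov -0.020 px 64 fit 0.14
p [526.2 172.8 150. ] phi -16.24 deg; th 0.184 w -0.704 d -0.312 sd [0.008 0.048 0.192]
pred th [0.11, 0.06, 0.03, 0.02, 0.01, 0.01, 0.01, 0.01, 0.0, 0.0, 0.0, 0.0] phi_deg [-11.1, -5.9, -2.1, 0.0, 1.2, 1.8, 2.2, 2.5, 2.8, 3.0, 3.2, 3.4]
ROWS [[0.0, 0.0, 0.0, 0.0, 0.64, 0.0, 1.0], [0.0, 0.0, 0.0, 0.0, 0.64, 0.0, 1.0], [0.0, 0.0, 0.0, 0.0, 0.47, 0.0, 1.0], [0.0, 0.0, 0.0, 0.0, 0.27, 0.0, 1.0], [0.0, 0.0, 0.0, 0.0, 0.14, 0.0, 1.0]]
```

Request:
play_rows(
  increments=[
    [0, 0, 0, 0, 0.6, 0, 1],
    [0, 0, 0, 0, 0.6, 0, 1],
    [0, 0, 0, 0, 0.4, 0, 1],
  ],
)

```text
clock: 7.22
tool_pos: [526.5, 170.7, 149.7]
orientation: [0.021, 0.707, 0.707, -0.02]
wrist_force: [0.6, 0.4, -8.2]
opening: 0.338
grip_force: 99.7
```

```bash
python3 -c "
from ctl import *
step([[0,0,0,0,.6,0,1],[0,0,0,0,.6,0,1],[0,0,0,0,.4,0,1]])"
```

```text
clk 7.22 pos err [ 0.3 -2.1 -0.3] rot err deg [-0.01  0.13  0.16] F [ 0.6  0.4 -8.2] grip 100
top th_rel 0.130 th_w 0.070 innov 0.045 px 148 fit 0.43
side th_rel 0.184 th_w 0.124 innov 0.063 px 65 fit 1.04
p [526.2 172.8 150. ] phi -3.44 deg; th 0.078 w -0.033 d -0.002 sd [0.012 0.039 0.093]
pred th [0.07, 0.06, 0.04, 0.03, 0.02, 0.01, 0.01, 0.0, 0.0, 0.0, 0.0, 0.0] phi_deg [-5.3, -5.9, -5.3, -4.2, -3.1, -2.3, -1.7, -1.3, -1.0, -0.8, -0.6, -0.4]
ROWS [[0.0, 0.0, 0.0, 0.0, -0.23, 0.0, 1.0], [0.0, 0.0, 0.0, 0.0, -0.08, 0.0, 1.0], [0.0, 0.0, 0.0, 0.0, 0.07, 0.0, 1.0], [0.0, 0.0, 0.0, 0.0, 0.14, 0.0, 1.0], [0.0, 0.0, 0.0, 0.0, 0.14, 0.0, 1.0]]
```

Request:
play_rows(
  increments=[
    [0, 0, 0, 0, -0.24, 0, 1],
    [0, 0, 0, 0, -0.08, 0, 1],
    [0, 0, 0, 0, 0.06, 0, 1],
    [0, 0, 0, 0, 0.14, 0, 1],
  ],
)

```text
clock: 7.82
tool_pos: [526.0, 173.5, 149.0]
orientation: [0.027, 0.705, 0.708, -0.027]
wrist_force: [0.3, -0.1, -8.4]
opening: 0.342
grip_force: 99.8
```

```bash
python3 -c "
from ctl import *
step([[0,0,0,0,-.24,0,1],[0,0,0,0,-.08,0,1],[0,0,0,0,.06,0,1],[0,0,0,0,.14,0,1]])"
```

```text
clk 7.83 pos err [-0.2  0.7 -1. ] rot err deg [ 0.01  0.03 -0.12] F [ 0.3 -0.1 -8.4] grip 100
top th_rel -0.004 th_w -0.081 innov -0.105 px 152 fit 0.16
side th_rel 0.054 th_w -0.023 innov 0.061 px 63 fit 0.27
p [526.2 172.8 150. ] phi -4.40 deg; th -0.078 w -0.243 d -0.165 sd [0.012 0.034 0.07 ]
pred th [-0.1, -0.1, -0.08, -0.06, -0.04, -0.03, -0.02, -0.01, -0.01, -0.0, -0.0, -0.0] phi_deg [0.8, 5.9, 8.7, 8.7, 7.5, 6.0, 4.9, 4.1, 3.6, 3.2, 3.0, 2.8]
ROWS [[0.0, 0.0, 0.0, 0.0, 0.64, 0.0, 1.0], [0.0, 0.0, 0.0, 0.0, 0.64, 0.0, 1.0], [0.0, 0.0, 0.0, 0.0, 0.34, 0.0, 1.0], [0.0, 0.0, 0.0, 0.0, 0.01, 0.0, 1.0], [0.0, 0.0, 0.0, 0.0, -0.16, 0.0, 1.0]]
```

```bash
sed -i 's|            z=th+s.phi(); inn|            th+=(.025 if n=="top" else -.03)*max(0,1-abs(th)/.6); z=th+s.phi(); inn|' ctl.py; python3 -c "
from ctl import *
s=C(); s.x[0]+=.02; s.x[2]+=.05; s.save(); s.plan([])"
```

```text
pred th [-0.08, -0.08, -0.06, -0.04, -0.03, -0.02, -0.01, -0.01, -0.0, -0.0, -0.0, -0.0] phi_deg [0.8, 5.5, 7.2, 6.8, 5.5, 4.3, 3.5, 2.9, 2.6, 2.3, 2.1, 2.0]
ROWS [[0.0, 0.0, 0.0, 0.0, 0.64, 0.0, 1.0], [0.0, 0.0, 0.0, 0.0, 0.6, 0.0, 1.0], [0.0, 0.0, 0.0, 0.0, 0.21, 0.0, 1.0], [0.0, 0.0, 0.0, 0.0, -0.06, 0.0, 1.0], [0.0, 0.0, 0.0, 0.0, -0.15, 0.0, 1.0]]
```

Request:
play_rows(
  increments=[
    [0, 0, 0, 0, 0.6, 0, 1],
    [0, 0, 0, 0, 0.5, 0, 1],
    [0, 0, 0, 0, 0.2, 0, 1],
    [0, 0, 0, 0, -0.06, 0, 1],
  ],
)

```text
clock: 8.43
tool_pos: [526.4, 171.7, 149.3]
orientation: [-0.034, 0.706, 0.707, 0.034]
wrist_force: [-0.5, 0.1, -7.9]
opening: 0.335
grip_force: 99.7
```

```bash
python3 -c "
from ctl import *
step([[0,0,0,0,.6,0,1],[0,0,0,0,.5,0,1],[0,0,0,0,.2,0,1],[0,0,0,0,-.06,0,1]])"
```

```text
clk 8.43 pos err [ 0.2 -1.1 -0.7] rot err deg [ 0.   -0.07  0.09] F [-0.5  0.1 -7.9] grip 100
top th_rel -0.124 th_w -0.028 innov 0.032 px 150 fit 0.42
side th_rel -0.114 th_w -0.018 innov 0.008 px 62 fit 0.46
p [526.2 172.8 150. ] phi 5.52 deg; th -0.017 w 0.139 d -0.067 sd [0.011 0.034 0.067]
pred th [-0.0, 0.0, 0.0, 0.0, 0.0, 0.0, 0.0, 0.0, 0.0, 0.0, 0.0, 0.0] phi_deg [3.6, 1.9, 1.1, 0.9, 0.9, 0.9, 1.0, 1.0, 0.9, 0.9, 0.9, 0.9]
ROWS [[0.0, 0.0, 0.0, 0.0, -0.24, 0.0, 1.0], [0.0, 0.0, 0.0, 0.0, -0.2, 0.0, 1.0], [0.0, 0.0, 0.0, 0.0, -0.1, 0.0, 1.0], [0.0, 0.0, 0.0, 0.0, -0.03, 0.0, 1.0], [0.0, 0.0, 0.0, 0.0, 0.0, 0.0, 1.0]]
```

Upright now; hold it there.

Request:
play_rows(
  increments=[
    [0, 0, 0, 0, -0.24, 0, 1],
    [0, 0, 0, 0, -0.2, 0, 1],
    [0, 0, 0, 0, -0.1, 0, 1],
    [0, 0, 0, 0, -0.03, 0, 1],
  ],
)

```text
clock: 9.02
tool_pos: [526.1, 173.5, 149.2]
orientation: [-0.006, 0.706, 0.709, 0.006]
wrist_force: [-0.6, 0.3, -8.3]
opening: 0.342
grip_force: 99.7
```

```bash
python3 -c "
from ctl import *
step([[0,0,0,0,-.24,0,1],[0,0,0,0,-.2,0,1],[0,0,0,0,-.1,0,1],[0,0,0,0,-.03,0,1]])"
```

```text
clk 9.03 pos err [-0.1  0.7 -0.8] rot err deg [-0.   -0.01 -0.09] F [-0.6  0.3 -8.3] grip 100
top th_rel -0.052 th_w -0.035 innov -0.039 px 151 fit 0.19
side th_rel -0.054 th_w -0.037 innov -0.005 px 65 fit 0.14
p [526.2 172.8 150. ] phi 0.96 deg; th -0.037 w -0.065 d -0.120 sd [0.011 0.033 0.066]
pred th [-0.04, -0.04, -0.03, -0.02, -0.01, -0.01, -0.0, -0.0, -0.0, -0.0, -0.0, -0.0] phi_deg [3.2, 4.5, 4.7, 4.1, 3.4, 2.9, 2.5, 2.2, 2.1, 1.9, 1.8, 1.8]
ROWS [[0.0, 0.0, 0.0, 0.0, 0.28, 0.0, 1.0], [0.0, 0.0, 0.0, 0.0, 0.17, 0.0, 1.0], [0.0, 0.0, 0.0, 0.0, 0.01, 0.0, 1.0], [0.0, 0.0, 0.0, 0.0, -0.07, 0.0, 1.0], [0.0, 0.0, 0.0, 0.0, -0.08, 0.0, 1.0]]
```

Request:
play_rows(
  increments=[
    [0, 0, 0, 0, 0.28, 0, 1],
    [0, 0, 0, 0, 0.17, 0, 1],
    [0, 0, 0, 0, 0.01, 0, 1],
    [0, 0, 0, 0, -0.07, 0, 1],
    [0, 0, 0, 0, -0.08, 0, 1],
  ],
)

```text
clock: 9.75
tool_pos: [526.3, 173.1, 149.3]
orientation: [-0.021, 0.706, 0.708, 0.021]
wrist_force: [-0.5, -0.6, -9.2]
opening: 0.34
grip_force: 99.7
```

```bash
python3 -c "
from ctl import *
step([[0,0,0,0,.28,0,1],[0,0,0,0,.17,0,1],[0,0,0,0,.01,0,1],[0,0,0,0,-.07,0,1],[0,0,0,0,-.08,0,1]])"
```

```text
clk 9.75 pos err [ 0.1  0.3 -0.7] rot err deg [-0.   -0.04 -0.04] F [-0.5 -0.6 -9.2] grip 100
top th_rel -0.045 th_w 0.015 innov 0.026 px 151 fit 0.20
side th_rel -0.036 th_w 0.024 innov 0.008 px 65 fit 0.56
p [526.2 172.8 150. ] phi 3.44 deg; th 0.023 w 0.084 d -0.085 sd [0.011 0.034 0.067]
pred th [0.03, 0.03, 0.02, 0.01, 0.01, 0.01, 0.0, 0.0, 0.0, 0.0, 0.0, 0.0] phi_deg [1.1, -0.5, -0.9, -0.6, -0.2, 0.2, 0.5, 0.6, 0.7, 0.8, 0.9, 0.9]
ROWS [[0.0, 0.0, 0.0, 0.0, -0.29, 0.0, 1.0], [0.0, 0.0, 0.0, 0.0, -0.2, 0.0, 1.0], [0.0, 0.0, 0.0, 0.0, -0.05, 0.0, 1.0], [0.0, 0.0, 0.0, 0.0, 0.03, 0.0, 1.0], [0.0, 0.0, 0.0, 0.0, 0.06, 0.0, 1.0]]
```

Request:
play_rows(
  increments=[
    [0, 0, 0, 0, -0.28, 0, 1],
    [0, 0, 0, 0, -0.18, 0, 1],
    [0, 0, 0, 0, -0.04, 0, 1],
    [0, 0, 0, 0, 0.03, 0, 1],
    [0, 0, 0, 0, 0.06, 0, 1],
  ],
)

```text
clock: 10.48
tool_pos: [526.3, 172.6, 149.3]
orientation: [-0.001, 0.706, 0.708, 0.001]
wrist_force: [-0.3, 0.3, -8.1]
opening: 0.337
grip_force: 99.7
```

```bash
sed -i 's/1e-6,4e-4,4e-4/1e-6,2e-4,8e-5/' ctl.py
cat > go.py <<'E'
import sys,json
from ctl import *
# moves: min-jerk carry profile, index of next row in argv[2]
def carry(i0,N=44,d=(-26,-435.4,0,-1.35)):
    t=np.linspace(0,1,N+1); f=t**3*(10-15*t+6*t*t); return np.outer(np.diff(f),d)[i0:]
if __name__=="__main__":
    rows=json.loads(sys.argv[1]); i=int(sys.argv[2]) if len(sys.argv)>2 else -1
    step(rows,carry(i) if i>=0 else [])
E
python3 go.py '[[0,0,0,0,-0.28,0,1],[0,0,0,0,-0.18,0,1],[0,0,0,0,-0.04,0,1],[0,0,0,0,0.03,0,1],[0,0,0,0,0.06,0,1]]'
```

```text
clk 10.47 pos err [ 0.1 -0.2 -0.7] rot err deg [-0.    0.04 -0.01] F [-0.3  0.3 -8.1] grip 100
top th_rel 0.034 th_w 0.036 innov 0.022 px 151 fit 0.21
side th_rel 0.036 th_w 0.039 innov 0.004 px 63 fit 0.50
p [526.2 172.8 150. ] phi 0.16 deg; th 0.036 w 0.017 d -0.057 sd [0.011 0.029 0.055]
pred th [0.04, 0.03, 0.02, 0.01, 0.01, 0.01, 0.0, 0.0, 0.0, 0.0, 0.0, 0.0] phi_deg [-1.3, -2.1, -2.0, -1.5, -0.9, -0.5, -0.1, 0.1, 0.2, 0.3, 0.4, 0.5]
ROWS [[0.0, 0.0, 0.0, 0.0, -0.18, 0.0, 1.0], [0.0, 0.0, 0.0, 0.0, -0.09, 0.0, 1.0], [0.0, 0.0, 0.0, 0.0, 0.01, 0.0, 1.0], [0.0, 0.0, 0.0, 0.0, 0.06, 0.0, 1.0], [0.0, 0.0, 0.0, 0.0, 0.07, 0.0, 1.0]]
```

Request:
play_rows(
  increments=[
    [0, 0, 0, 0, -0.18, 0, 1],
    [0, 0, 0, 0, -0.09, 0, 1],
    [0, 0, 0, 0, 0.01, 0, 1],
    [0, 0, 0, 0, 0.06, 0, 1],
    [0, 0, 0, 0, 0.07, 0, 1],
  ],
)

```text
clock: 11.2
tool_pos: [526.3, 172.7, 149.3]
orientation: [0.005, 0.706, 0.708, -0.005]
wrist_force: [-0.5, 0.7, -8.6]
opening: 0.339
grip_force: 99.7
```

```bash
sed -i 's/N=44/N=50/' go.py; python3 go.py '[[0,0,0,0,-0.18,0,1],[0,0,0,0,-0.09,0,1],[0,0,0,0,0.01,0,1],[0,0,0,0,0.06,0,1],[0,0,0,0,0.07,0,1]]' 0
```

```text
clk 11.20 pos err [ 0.1 -0.1 -0.7] rot err deg [-0.    0.03 -0.02] F [-0.5  0.7 -8.6] grip 100
top th_rel 0.011 th_w -0.005 innov -0.015 px 152 fit 0.13
side th_rel 0.019 th_w 0.003 innov 0.009 px 60 fit 0.52
p [526.2 172.8 150. ] phi -0.88 deg; th -0.005 w -0.049 d -0.069 sd [0.011 0.028 0.046]
pred th [-0.01, -0.01, -0.01, -0.0, -0.0, -0.0, -0.0, -0.0, 0.0, 0.0, 0.0, 0.0] phi_deg [0.3, 1.2, 1.5, 1.5, 1.4, 1.4, 1.3, 1.3, 1.3, 1.4, 1.4, 1.4]
ROWS [[0.0, 0.0, 0.0, 0.0, 0.15, 0.0, 1.0], [-0.01, 0.0, 0.0, 0.0, 0.11, 0.0, 1.0], [-0.03, 0.0, 0.0, 0.0, 0.04, 0.0, 1.0], [-0.06, 0.0, 0.0, 0.0, 0.0, 0.0, 1.0], [-0.09, -0.01, 0.0, 0.0, -0.01, 0.0, 1.0]]
```

Request:
play_rows(
  increments=[
    [0, 0, 0, 0, 0.15, 0, 1],
    [-0.01, 0, 0, 0, 0.11, 0, 1],
    [-0.03, 0, 0, 0, 0.04, 0, 1],
    [-0.06, 0, 0, 0, 0, 0, 1],
    [-0.09, -0.01, 0, 0, -0.01, 0, 1],
  ],
)

```text
clock: 11.92
tool_pos: [526.1, 169.0, 149.2]
orientation: [-0.009, 0.706, 0.708, 0.009]
wrist_force: [1.0, -0.2, -8.8]
opening: 0.344
grip_force: 99.8
```

```bash
python3 go.py '[[0,0,0,0,0.15,0,1],[-0.01,0,0,0,0.11,0,1],[-0.03,0,0,0,0.04,0,1],[-0.06,0,0,0,0,0,1],[-0.09,-0.01,0,0,-0.01,0,1]]' 5
```

```text
clk 11.93 pos err [ 0.1  0.  -0.7] rot err deg [-0.   -0.   -0.04] F [ 1.  -0.2 -8.8] grip 100
top th_rel -0.050 th_w -0.025 innov -0.022 px 150 fit 0.34
side th_rel -0.017 th_w 0.008 innov 0.030 px 62 fit 0.73
p [526.  169.  149.9] phi 1.44 deg; th -0.013 w 0.009 d -0.080 sd [0.011 0.027 0.042]
pred th [-0.01, -0.01, -0.01, -0.0, -0.0, -0.0, -0.0, -0.0, -0.0, -0.0, -0.0, -0.0] phi_deg [2.0, 2.3, 2.3, 2.2, 2.0, 1.9, 1.8, 1.7, 1.7, 1.6, 1.6, 1.6]
ROWS [[-0.13, -0.01, 0.0, 0.0, 0.07, 0.0, 1.0], [-0.17, -0.01, -0.01, 0.0, 0.04, 0.0, 1.0], [-0.21, -0.01, -0.01, 0.0, 0.0, 0.0, 1.0], [-0.26, -0.02, -0.01, 0.0, -0.02, 0.0, 1.0], [-0.31, -0.02, -0.01, 0.0, -0.02, 0.0, 1.0]]
```

Request:
play_rows(
  increments=[
    [-0.13, -0.01, 0, 0, 0.07, 0, 1],
    [-0.17, -0.01, -0.01, 0, 0.04, 0, 1],
    [-0.21, -0.01, -0.01, 0, 0, 0.01, 1],
    [-0.26, -0.02, -0.01, 0, -0.02, 0.01, 1],
    [-0.31, -0.02, -0.01, 0, -0.02, 0.01, 1],
  ],
)

```text
clock: 12.65
tool_pos: [524.7, 147.0, 149.2]
orientation: [-0.012, 0.707, 0.707, 0.012]
wrist_force: [0.2, 0.2, -9.0]
opening: 0.336
grip_force: 99.8
```

```bash
python3 go.py '[[-0.13,-0.01,0,0,0.07,0,1],[-0.17,-0.01,-0.01,0,0.04,0,1],[-0.21,-0.01,-0.01,0,0,0.01,1],[-0.26,-0.02,-0.01,0,-0.02,0.01,1],[-0.31,-0.02,-0.01,0,-0.02,0.01,1]]' 10
```

```text
clk 12.65 pos err [ 0.1 -0.4 -0.7] rot err deg [-0.   -0.01 -0.02] F [ 0.2  0.2 -9. ] grip 100
top th_rel -0.048 th_w -0.013 innov -0.010 px 150 fit 0.35
side th_rel -0.024 th_w 0.011 innov 0.021 px 69 fit 0.43
p [524.6 147.4 149.9] phi 2.00 deg; th -0.002 w 0.043 d -0.082 sd [0.011 0.027 0.04 ]
pred th [-0.0, -0.0, -0.0, -0.0, -0.0, -0.0, -0.0, -0.0, -0.0, -0.0, -0.0, -0.0] phi_deg [2.0, 1.9, 1.8, 1.7, 1.7, 1.6, 1.6, 1.6, 1.5, 1.5, 1.4, 1.4]
ROWS [[-0.36, -0.02, -0.01, 0.0, -0.01, 0.0, 1.0], [-0.41, -0.02, -0.01, 0.0, -0.01, 0.0, 1.0], [-0.46, -0.03, -0.01, 0.0, -0.01, 0.0, 1.0], [-0.51, -0.03, -0.02, 0.0, -0.01, 0.0, 1.0], [-0.55, -0.03, -0.02, 0.0, -0.01, 0.0, 1.0]]
```

Very steady. Continue.

Request:
play_rows(
  increments=[
    [-0.36, -0.02, -0.01, 0, -0.01, 0.01, 1],
    [-0.41, -0.02, -0.01, 0, -0.01, 0.01, 1],
    [-0.46, -0.03, -0.01, 0, -0.01, 0.01, 1],
    [-0.51, -0.03, -0.02, 0, -0.01, 0.01, 1],
    [-0.55, -0.03, -0.02, 0, -0.01, 0.01, 1],
  ],
)

```text
clock: 13.38
tool_pos: [521.9, 100.8, 149.2]
orientation: [-0.01, 0.71, 0.704, 0.01]
wrist_force: [-0.5, 0.1, -8.9]
opening: 0.34
grip_force: 99.7
```

```bash
python3 go.py '[[-0.36,-0.02,-0.01,0,-0.01,0.01,1],[-0.41,-0.02,-0.01,0,-0.01,0.01,1],[-0.46,-0.03,-0.01,0,-0.01,0.01,1],[-0.51,-0.03,-0.02,0,-0.01,0.01,1],[-0.55,-0.03,-0.02,0,-0.01,0.01,1]]' 15
```

```text
clk 13.38 pos err [ 0.1 -0.8 -0.7] rot err deg [-0.01 -0.01 -0.01] F [-0.5  0.1 -8.9] grip 100
top th_rel -0.044 th_w -0.016 innov -0.015 px 148 fit 0.26
side th_rel -0.011 th_w 0.017 innov 0.029 px 71 fit 0.21
p [521.8 101.6 149.9] phi 1.60 deg; th -0.001 w 0.050 d -0.085 sd [0.011 0.026 0.039]
pred th [-0.0, -0.0, -0.0, -0.0, -0.0, -0.0, -0.0, -0.0, -0.0, -0.0, -0.0, -0.0] phi_deg [1.8, 2.0, 2.0, 1.8, 1.7, 1.6, 1.5, 1.5, 1.4, 1.3, 1.3, 1.2]
ROWS [[-0.6, -0.03, -0.02, 0.0, 0.03, 0.0, 1.0], [-0.64, -0.03, -0.02, 0.0, 0.02, 0.0, 1.0], [-0.68, -0.03, -0.02, 0.0, 0.0, 0.01, 1.0], [-0.71, -0.04, -0.02, 0.0, -0.01, 0.01, 1.0], [-0.74, -0.04, -0.02, 0.0, -0.01, 0.01, 1.0]]
```

Request:
play_rows(
  increments=[
    [-0.6, -0.03, -0.02, 0, 0.03, 0.01, 1],
    [-0.64, -0.03, -0.02, 0, 0.02, 0.01, 1],
    [-0.68, -0.03, -0.02, 0, 0, 0.01, 1],
    [-0.71, -0.04, -0.02, 0, -0.01, 0.01, 1],
    [-0.74, -0.04, -0.02, 0, -0.01, 0.01, 1],
  ],
)

```text
clock: 14.1
tool_pos: [517.7, 33.1, 148.9]
orientation: [-0.011, 0.712, 0.702, 0.011]
wrist_force: [-1.0, 0.9, -8.1]
opening: 0.338
grip_force: 99.8
```

```bash
python3 go.py '[[-0.6,-0.03,-0.02,0,0.03,0.01,1],[-0.64,-0.03,-0.02,0,0.02,0.01,1],[-0.68,-0.03,-0.02,0,0,0.01,1],[-0.71,-0.04,-0.02,0,-0.01,0.01,1],[-0.74,-0.04,-0.02,0,-0.01,0.01,1]]' 20
```

```text
clk 14.10 pos err [ 0.1 -1.1 -0.7] rot err deg [-0.01 -0.01 -0.01] F [-1.   0.9 -8.1] grip 100
top th_rel -0.053 th_w -0.021 innov -0.021 px 147 fit 0.41
side th_rel 0.054 th_w 0.086 innov 0.100 px 89 fit 2.09
p [517.7  34.2 149.6] phi 1.84 deg; th 0.017 w 0.098 d -0.077 sd [0.011 0.026 0.039]
pred th [0.02, 0.01, 0.01, 0.01, 0.0, 0.0, 0.0, 0.0, 0.0, -0.0, -0.0, -0.0] phi_deg [1.0, 0.4, 0.3, 0.4, 0.6, 0.7, 0.7, 0.8, 0.8, 0.8, 0.7, 0.7]
ROWS [[-0.76, -0.03, -0.02, 0.0, -0.11, 0.01, 1.0], [-0.79, -0.03, -0.01, 0.0, -0.07, 0.01, 1.0], [-0.8, -0.03, -0.01, 0.0, -0.02, 0.01, 1.0], [-0.81, -0.03, 0.0, 0.0, 0.01, 0.01, 1.0], [-0.82, -0.03, 0.0, 0.0, 0.02, 0.01, 1.0]]
```

```bash
sed -i 's/if c>25 and e<3:/if c>25 and e<3 and (n=="top" or (e<.9 and c<78)):/; s/(("top",BT,.012),("side",BS,.02))/(("top",BT,.012),("side",BS,.03))/' ctl.py; python3 -c "
from go import *
s=C(); s.x=[-.008,.04,-.085]; s.save(); s.plan(carry(20))"
```

```text
pred th [-0.01, -0.01, -0.01, -0.01, -0.0, -0.0, -0.0, -0.0, -0.0, -0.0, -0.0, -0.0] phi_deg [2.6, 3.0, 2.9, 2.5, 2.2, 1.9, 1.6, 1.5, 1.3, 1.2, 1.1, 1.0]
ROWS [[-0.76, -0.03, -0.02, 0.0, 0.09, 0.01, 1.0], [-0.78, -0.03, -0.04, 0.0, 0.05, 0.01, 1.0], [-0.8, -0.03, -0.04, 0.0, -0.01, 0.01, 1.0], [-0.81, -0.03, -0.04, 0.0, -0.04, 0.01, 1.0], [-0.82, -0.03, -0.04, 0.0, -0.05, 0.01, 1.0]]
```

Request:
play_rows(
  increments=[
    [-0.76, -0.03, -0.03, 0, 0.08, 0.01, 1],
    [-0.78, -0.03, -0.04, 0, 0.04, 0.01, 1],
    [-0.8, -0.03, -0.04, 0, 0, 0.01, 1],
    [-0.81, -0.03, -0.04, 0, -0.04, 0.01, 1],
    [-0.82, -0.03, -0.04, 0, -0.04, 0, 1],
  ],
)

```text
clock: 14.82
tool_pos: [513.4, -46.0, 149.3]
orientation: [-0.013, 0.714, 0.7, 0.013]
wrist_force: [0.2, 0.3, -8.3]
opening: 0.338
grip_force: 99.7
```

```bash
python3 go.py '[[-0.76,-0.03,-0.03,0,0.08,0.01,1],[-0.78,-0.03,-0.04,0,0.04,0.01,1],[-0.8,-0.03,-0.04,0,0,0.01,1],[-0.81,-0.03,-0.04,0,-0.04,0.01,1],[-0.82,-0.03,-0.04,0,-0.04,0,1]]' 25
```

```text
clk 14.82 pos err [ 0.2 -0.8 -0.7] rot err deg [-0.   -0.02 -0.04] F [ 0.2  0.3 -8.3] grip 100
top th_rel -0.052 th_w -0.014 innov -0.008 px 155 fit 0.40
side th_rel 0.051 th_w 0.088 innov 0.097 px 134 fit 1.45
p [513.2 -45.2 150. ] phi 2.16 deg; th -0.004 w 0.084 d -0.090 sd [0.013 0.028 0.039]
pred th [-0.0, -0.0, -0.0, -0.0, -0.0, -0.0, -0.0, -0.0, -0.0, -0.0, -0.0, -0.0] phi_deg [2.2, 2.1, 1.9, 1.7, 1.5, 1.3, 1.2, 1.1, 1.0, 0.9, 0.9, 0.8]
ROWS [[-0.82, -0.03, -0.03, 0.0, 0.01, 0.01, 1.0], [-0.81, -0.03, -0.03, 0.0, -0.01, 0.01, 1.0], [-0.8, -0.03, -0.03, 0.0, -0.02, 0.01, 1.0], [-0.78, -0.03, -0.03, 0.0, -0.03, 0.01, 1.0], [-0.76, -0.03, -0.02, 0.0, -0.03, 0.01, 1.0]]
```

Request:
play_rows(
  increments=[
    [-0.82, -0.03, -0.03, 0, 0.01, 0.01, 1],
    [-0.81, -0.03, -0.03, 0, -0.01, 0.01, 1],
    [-0.8, -0.03, -0.03, 0, -0.02, 0, 1],
    [-0.78, -0.03, -0.03, 0, -0.03, 0, 1],
    [-0.76, -0.03, -0.02, 0, -0.03, 0, 1],
  ],
)

```text
clock: 15.55
tool_pos: [508.5, -125.7, 149.2]
orientation: [-0.009, 0.715, 0.699, 0.009]
wrist_force: [-0.6, -0.6, -7.9]
opening: 0.34
grip_force: 99.7
```

```bash
python3 - <<'E'
from bench import cams
E
python3 go.py '[[-0.82,-0.03,-0.03,0,0.01,0.01,1],[-0.81,-0.03,-0.03,0,-0.01,0.01,1],[-0.8,-0.03,-0.03,0,-0.02,0,1],[-0.78,-0.03,-0.03,0,-0.03,0,1],[-0.76,-0.03,-0.02,0,-0.03,0,1]]' 30
```

```text
clk 15.55 pos err [ 0.1 -1.1 -0.7] rot err deg [-0.01 -0.02 -0.01] F [-0.6 -0.6 -7.9] grip 100
top th_rel -0.022 th_w 0.005 innov 0.005 px 151 fit 0.06
side th_rel 0.056 th_w 0.083 innov 0.074 px 140 fit 1.76
p [ 508.4 -124.6  149.9] phi 1.52 deg; th 0.013 w 0.085 d -0.087 sd [0.013 0.028 0.039]
pred th [0.01, 0.01, 0.01, 0.0, 0.0, 0.0, 0.0, 0.0, 0.0, -0.0, -0.0, -0.0] phi_deg [0.9, 0.5, 0.4, 0.4, 0.5, 0.5, 0.5, 0.6, 0.6, 0.5, 0.5, 0.5]
ROWS [[-0.74, -0.03, -0.02, 0.0, -0.07, 0.01, 1.0], [-0.71, -0.02, -0.01, 0.0, -0.05, 0.01, 1.0], [-0.68, -0.02, -0.01, 0.0, -0.02, 0.01, 1.0], [-0.64, -0.02, 0.0, 0.0, 0.0, 0.0, 1.0], [-0.6, -0.02, 0.0, 0.0, 0.01, 0.0, 1.0]]
```

Request:
play_rows(
  increments=[
    [-0.74, -0.03, -0.02, 0, -0.07, 0, 1],
    [-0.71, -0.02, -0.01, 0, -0.05, 0, 1],
    [-0.68, -0.02, -0.01, 0, -0.02, 0, 1],
    [-0.64, -0.02, 0, 0, 0, 0, 1],
    [-0.6, -0.02, 0, 0, 0.01, 0, 1],
  ],
)

```text
clock: 16.27
tool_pos: [504.7, -192.9, 149.1]
orientation: [-0.003, 0.715, 0.699, 0.003]
wrist_force: [1.3, 0.8, -8.4]
opening: 0.337
grip_force: 99.8
```

```bash
python3 go.py '[[-0.74,-0.03,-0.02,0,-0.07,0,1],[-0.71,-0.02,-0.01,0,-0.05,0,1],[-0.68,-0.02,-0.01,0,-0.02,0,1],[-0.64,-0.02,0,0,0,0,1],[-0.6,-0.02,0,0,0.01,0,1]]' 35
```

```text
clk 16.27 pos err [ 0.1 -0.9 -0.7] rot err deg [-0.    0.   -0.01] F [ 1.3  0.8 -8.4] grip 100
top th_rel -0.000 th_w 0.008 innov 0.005 px 172 fit 1.17
side th_rel 0.065 th_w 0.074 innov 0.063 px 154 fit 1.81
p [ 504.6 -191.9  149.8] phi 0.48 deg; th 0.013 w 0.051 d -0.084 sd [0.013 0.028 0.039]
pred th [0.01, 0.01, 0.01, 0.0, 0.0, 0.0, 0.0, 0.0, 0.0, 0.0, 0.0, 0.0] phi_deg [0.2, 0.1, 0.1, 0.1, 0.2, 0.3, 0.4, 0.4, 0.5, 0.5, 0.5, 0.6]
ROWS [[-0.55, -0.02, 0.0, 0.0, -0.03, 0.0, 1.0], [-0.51, -0.02, 0.0, 0.0, -0.02, 0.0, 1.0], [-0.46, -0.02, 0.0, 0.0, 0.0, 0.0, 1.0], [-0.41, -0.01, 0.0, 0.0, 0.01, 0.0, 1.0], [-0.36, -0.01, 0.0, 0.0, 0.01, 0.0, 1.0]]
```

Request:
play_rows(
  increments=[
    [-0.55, -0.02, 0, 0, -0.03, 0, 1],
    [-0.51, -0.02, 0, 0, -0.02, 0, 1],
    [-0.46, -0.02, 0, 0, 0, 0, 1],
    [-0.41, -0.01, 0, 0, 0.01, 0, 1],
    [-0.36, -0.01, 0, 0, 0.01, 0, 1],
  ],
)

```text
clock: 17.0
tool_pos: [502.1, -238.2, 148.9]
orientation: [-0.002, 0.715, 0.699, 0.001]
wrist_force: [-0.2, -0.4, -8.1]
opening: 0.341
grip_force: 99.7
```

```bash
sed -i 's|                th,q,c,e=theta_rel(cams.snapshot(n),s.obs(),b)|                im=cams.snapshot(n); np.savez(f"pics/last_{n}.npz",**im); th,q,c,e=theta_rel(im,s.obs(),b)|' ctl.py
python3 go.py '[[-0.55,-0.02,0,0,-0.03,0,1],[-0.51,-0.02,0,0,-0.02,0,1],[-0.46,-0.02,0,0,0,0,1],[-0.41,-0.01,0,0,0.01,0,1],[-0.36,-0.01,0,0,0.01,0,1]]' 40
python3 - <<'E'
from ctl import *
s=C()
A=[]
for n in("top","side"):
    im=dict(np.load(f"pics/last_{n}.npz")); c=proj(im,pin_world(s.obs(),0)).astype(int); print(n,c)
    cr=im["color"][max(c[1]-50,0):c[1]+50,c[0]-50:c[0]+50]; A.append(cv2.resize(cr,(400,400),interpolation=cv2.INTER_NEAREST))
    H=hsv(im); 
    for dv in(-4,-2,0,2,4): print([tuple(int(z) for z in H[c[1]+dv,c[0]+du]) for du in(-24,-12,-3,0,3,12,24)])
cv2.imwrite("pics/crop2.png",np.hstack(A)[...,::-1])
E
```

```text
clk 17.00 pos err [ 0.2 -0.6 -0.7] rot err deg [-0.    0.   -0.02] F [-0.2 -0.4 -8.1] grip 100
top th_rel -0.007 th_w -0.003 innov -0.006 px 161 fit 0.59
side th_rel 0.034 th_w 0.038 innov 0.039 px 159 fit 1.32
p [ 501.9 -237.7  149.6] phi 0.24 deg; th -0.000 w 0.015 d -0.087 sd [0.013 0.028 0.04 ]
pred th [-0.0, -0.0, -0.0, -0.0, -0.0, -0.0, -0.0, -0.0, 0.0, 0.0, 0.0, 0.0] phi_deg [0.6, 0.8, 0.9, 0.9, 0.8, 0.8, 0.8, 0.8, 0.8, 0.9, 0.9, 0.9]
ROWS [[-0.31, -0.01, 0.0, 0.0, 0.05, 0.0, 1.0], [-0.26, -0.01, 0.0, 0.0, 0.03, 0.0, 1.0], [-0.21, -0.01, 0.0, 0.0, 0.01, 0.0, 1.0], [-0.17, -0.01, 0.0, 0.0, 0.0, 0.0, 1.0], [-0.13, 0.0, 0.0, 0.0, -0.01, 0.0, 1.0]]
top [385 142]
[(102, 51, 25), (23, 205, 91), (105, 39, 26), (1, 226, 96), (178, 176, 159), (102, 123, 110), (23, 183, 102)]
[(101, 94, 30), (24, 176, 94), (120, 20, 13), (0, 224, 98), (178, 176, 159), (101, 123, 110), (23, 228, 105)]
[(102, 121, 122), (29, 83, 111), (102, 122, 111), (1, 223, 97), (178, 176, 159), (101, 114, 105), (23, 230, 104)]
[(102, 121, 166), (39, 54, 100), (101, 124, 109), (1, 231, 97), (178, 174, 158), (22, 127, 76), (23, 228, 104)]
[(102, 119, 167), (99, 82, 125), (102, 122, 109), (1, 226, 98), (178, 174, 158), (23, 223, 79), (25, 142, 81)]
side [371 200]
[(103, 138, 137), (103, 139, 138), (103, 138, 137), (103, 137, 138), (103, 139, 138), (103, 136, 137), (17, 146, 157)]
[(103, 138, 137), (103, 137, 138), (104, 134, 137), (105, 126, 130), (110, 93, 124), (175, 169, 142), (15, 112, 141)]
[(103, 136, 139), (107, 108, 125), (175, 166, 138), (178, 197, 159), (0, 222, 176), (1, 239, 193), (105, 78, 124)]
[(103, 87, 120), (179, 215, 171), (1, 234, 198), (1, 241, 188), (1, 233, 177), (170, 122, 109), (103, 136, 137)]
[(95, 24, 127), (0, 234, 183), (173, 146, 119), (149, 61, 96), (112, 83, 120), (104, 134, 137), (103, 139, 138)]
```

View pics/crop2.png

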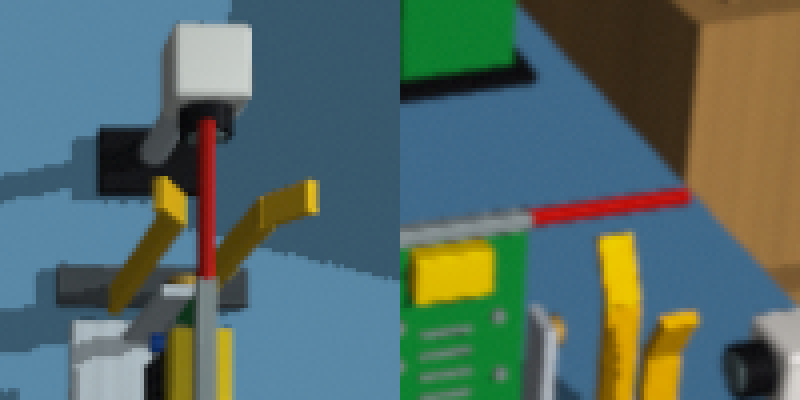

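Request:
play_rows(
  increments=[
    [-0.31, -0.01, 0, 0, 0.05, 0, 1],
    [-0.26, -0.01, 0, 0, 0.03, 0, 1],
    [-0.21, -0.01, 0, 0, 0.01, 0, 1],
    [-0.17, -0.01, 0, 0, 0, 0, 1],
    [-0.13, 0, 0, 0, -0.01, 0, 1],
  ],
)

```text
clock: 17.73
tool_pos: [500.8, -259.4, 148.6]
orientation: [-0.006, 0.715, 0.699, 0.005]
wrist_force: [-0.4, 0.8, -8.3]
opening: 0.337
grip_force: 99.7
```

```bash
sed -i 's/m=((H\[...,0\]<6)|(H\[...,0\]>173))&(H\[...,1\]>130)/m=((H[...,0]<4)|(H[...,0]>173))\&(H[...,1]>150)/' meas.py; grep -n "m=((H" meas.py
python3 go.py '[[-0.31,-0.01,0,0,0.05,0,1],[-0.26,-0.01,0,0,0.03,0,1],[-0.21,-0.01,0,0,0.01,0,1],[-0.17,-0.01,0,0,0,0,1],[-0.13,0,0,0,-0.01,0,1]]' 45
```

```text
13:    H=hsv(s).astype(int); m=((H[...,0]<4)|(H[...,0]>173))&(H[...,1]>150)&(H[...,2]>60)
clk 17.73 pos err [ 0.2 -0.2 -0.8] rot err deg [ 0.   -0.   -0.02] F [-0.4  0.8 -8.3] grip 100
top th_rel -0.040 th_w -0.025 innov -0.025 px 143 fit 1.27
side th_rel 0.004 th_w 0.019 innov 0.042 px 155 fit 1.39
p [ 500.5 -259.2  149.4] phi 0.88 deg; th -0.023 w -0.014 d -0.103 sd [0.013 0.028 0.04 ]
pred th [-0.02, -0.02, -0.01, -0.01, -0.01, -0.0, -0.0, -0.0, -0.0, -0.0, -0.0, -0.0] phi_deg [2.1, 2.8, 2.8, 2.5, 2.2, 1.9, 1.7, 1.6, 1.5, 1.5, 1.4, 1.4]
ROWS [[-0.09, 0.0, 0.0, 0.0, 0.15, 0.0, 1.0], [-0.06, 0.0, 0.0, 0.0, 0.09, 0.0, 1.0], [-0.03, 0.0, 0.0, 0.0, 0.0, 0.0, 1.0], [-0.01, 0.0, 0.0, 0.0, -0.04, 0.0, 1.0], [0.0, 0.0, 0.0, 0.0, -0.04, 0.0, 1.0]]
```

Request:
play_rows(
  increments=[
    [-0.09, 0, 0, 0, 0.14, 0, 1],
    [-0.06, 0, 0, 0, 0.08, 0, 1],
    [-0.03, 0, 0, 0, 0, 0, 1],
    [-0.01, 0, 0, 0, -0.04, 0, 1],
    [0, 0, 0, 0, -0.04, 0, 1],
  ],
)

```text
clock: 18.45
tool_pos: [500.7, -262.8, 148.5]
orientation: [-0.012, 0.715, 0.699, 0.012]
wrist_force: [-0.7, 0.4, -8.2]
opening: 0.342
grip_force: 99.7
```

```bash
python3 go.py '[[-0.09,0,0,0,0.14,0,1],[-0.06,0,0,0,0.08,0,1],[-0.03,0,0,0,0,0,1],[-0.01,0,0,0,-0.04,0,1],[0,0,0,0,-0.04,0,1]]'
python3 - <<'E'
from ctl import *
s=C()
for n in("top","side"):
    im=dict(np.load(f"pics/last_{n}.npz")); H=hsv(im);Cw=cloud(im);h,sa=H[...,0].astype(int),H[...,1]
    q,c,bb=pin_px(im,s.obs()); print(n,"pin px",q.round(1),c,bb)
    red=((h<4)|(h>173))&(sa>150)&(im["range_z"]>0)&(Cw[...,0]>660)&(abs(Cw[...,2]-302)<20); p=Cw[red]; print(" pin",len(p),p.mean(0).round(1),np.percentile(p,[3,97],axis=0).round(0).tolist())
    y=(h>=17)&(h<32)&(sa>150)&(im["range_z"]>0)&(abs(Cw[...,0]-760)<16)&(abs(Cw[...,1]+270)<60)&(Cw[...,2]>20)
    t=Cw[y&(Cw[...,2]>255)]; print(" tips",[t[(t[:,1]+270)*g>0].mean(0).round(1).tolist() for g in(1,-1)])
    g=(sa<60)&(im["range_z"]>0)&(abs(Cw[...,2]-103)<6)&(Cw[...,1]>-330)&(Cw[...,1]<-200)&(Cw[...,0]>400)&(Cw[...,0]<730); p=Cw[g].astype(np.float32); print(" plate",len(p),cv2.minAreaRect(p[:,:2]),np.median(p[:,2]),np.percentile(p,[1,99],axis=0).round(0).tolist())
E
```

```text
clk 18.45 pos err [ 0.3  0.2 -0.8] rot err deg [ 0.   -0.01 -0.04] F [-0.7  0.4 -8.2] grip 100
top th_rel -0.019 th_w 0.016 innov 0.026 px 141 fit 1.43
side th_rel 0.015 th_w 0.050 innov 0.035 px 156 fit 1.51
p [ 500.5 -263.   149.3] phi 2.00 deg; th 0.017 w 0.044 d -0.087 sd [0.013 0.028 0.04 ]
pred th [0.02, 0.02, 0.01, 0.01, 0.01, 0.0, 0.0, 0.0, 0.0, 0.0, 0.0, 0.0] phi_deg [0.6, -0.2, -0.4, -0.1, 0.2, 0.4, 0.6, 0.8, 0.8, 0.9, 0.9, 1.0]
ROWS [[0.0, 0.0, 0.0, 0.0, -0.17, 0.0, 1.0], [0.0, 0.0, 0.0, 0.0, -0.11, 0.0, 1.0], [0.0, 0.0, 0.0, 0.0, -0.02, 0.0, 1.0], [0.0, 0.0, 0.0, 0.0, 0.03, 0.0, 1.0], [0.0, 0.0, 0.0, 0.0, 0.04, 0.0, 1.0]]
top pin px [399.3 141. ] 141 [398 123   4  39]
 pin 141 [ 748.1 -272.7  300.6] [[704.0, -277.0, 298.0], [789.0, -269.0, 304.0]]
 tips [[762.2, -226.2, 262.3], [760.0, -310.0, 261.6]]Traceback (most recent call last):
  File "<stdin>", line 9, in <module>
cv2.error: OpenCV(4.12.0) /io/opencv/modules/imgproc/src/convhull.cpp:143: error: (-215:Assertion failed) total >= 0 && (depth == CV_32F || depth == CV_32S) in function 'convexHull'
```

Request:
play_rows(
  increments=[
    [0, 0, 0, 0, -0.16, 0, 1],
    [0, 0, 0, 0, -0.1, 0, 1],
    [0, 0, 0, 0, -0.02, 0, 1],
    [0, 0, 0, 0, 0.03, 0, 1],
    [0, 0, 0, 0, 0.04, 0, 1],
  ],
)

```text
clock: 19.18
tool_pos: [500.7, -263.1, 148.6]
orientation: [-0.002, 0.715, 0.699, 0.002]
wrist_force: [-0.6, 0.4, -8.8]
opening: 0.338
grip_force: 99.7
```

```bash
python3 go.py '[[0,0,0,0,-0.16,0,1],[0,0,0,0,-0.1,0,1],[0,0,0,0,-0.02,0,1],[0,0,0,0,0.03,0,1],[0,0,0,0,0.04,0,1]]'
cat > chk.py <<'E'
from ctl import *
s=C()
for n in("top","side"):
    im=dict(np.load(f"pics/last_{n}.npz")); H=hsv(im);Cw=cloud(im);h,sa=H[...,0].astype(int),H[...,1]; ok=im["range_z"]>0
    red=((h<4)|(h>173))&(sa>150)&ok&(Cw[...,0]>660)&(abs(Cw[...,1]+270)<60)&(Cw[...,2]>150); p=Cw[red]; print(n,"pin",len(p),p.mean(0).round(1),np.percentile(p,[3,97],axis=0).round(0).tolist())
    t=Cw[(h>=17)&(h<32)&(sa>150)&ok&(abs(Cw[...,0]-760)<16)&(abs(Cw[...,1]+270)<60)&(Cw[...,2]>255)]
    print(" tips",[t[(t[:,1]+270)*g>0].mean(0).round(1).tolist() for g in(1,-1)])
    z0=s.p[2]-ZT+10
    g=ok&(abs(Cw[...,2]-z0)<8)&(Cw[...,1]>-340)&(Cw[...,1]<-190)&(Cw[...,0]>390)&(Cw[...,0]<740); p=Cw[g].astype(np.float32)
    if len(p)>50: print(" plate",len(p),[np.round(a,1).tolist() for a in cv2.minAreaRect(p[:,:2])],np.median(p[:,2]),np.percentile(p,[1,99],axis=0).round(0).tolist())
E
python3 chk.py
```

```text
clk 19.18 pos err [ 0.3 -0.1 -0.7] rot err deg [-0.01  0.02 -0.02] F [-0.6  0.4 -8.8] grip 100
top th_rel 0.027 th_w 0.032 innov 0.024 px 150 fit 1.96
side th_rel 0.065 th_w 0.071 innov 0.041 px 157 fit 1.35
p [ 500.5 -263.   149.3] phi 0.32 deg; th 0.030 w 0.013 d -0.072 sd [0.013 0.028 0.04 ]
pred th [0.03, 0.02, 0.02, 0.01, 0.01, 0.0, 0.0, 0.0, 0.0, 0.0, 0.0, 0.0] phi_deg [-0.9, -1.5, -1.4, -0.9, -0.5, -0.1, 0.2, 0.4, 0.5, 0.6, 0.6, 0.7]
ROWS [[0.0, 0.0, 0.0, 0.0, -0.15, 0.0, 1.0], [0.0, 0.0, 0.0, 0.0, -0.08, 0.0, 1.0], [0.0, 0.0, 0.0, 0.0, 0.01, 0.0, 1.0], [0.0, 0.0, 0.0, 0.0, 0.05, 0.0, 1.0], [0.0, 0.0, 0.0, 0.0, 0.06, 0.0, 1.0]]
top pin 150 [ 749.6 -271.8  300. ] [[704.0, -278.0, 296.0], [789.0, -268.0, 304.0]]
 tips [[762.3, -225.8, 263.0], [760.2, -309.9, 261.2]]Traceback (most recent call last):
  File "chk.py", line 10, in <module>
    if len(p)>50: print(" plate",len(p),[np.round(a,1).tolist() for a in cv2.minAreaRect(p[:,:2])],np.median(p[:,2]),np.percentile(p,[1,99],axis=0).round(0).tolist())
                                                                         ~~~~~~~~~~~~~~~^^^^^^^^^
cv2.error: OpenCV(4.12.0) /io/opencv/modules/imgproc/src/convhull.cpp:143: error: (-215:Assertion failed) total >= 0 && (depth == CV_32F || depth == CV_32S) in function 'convexHull'
```

Request:
play_rows(
  increments=[
    [0, 0, 0, 0, -0.15, 0, 1],
    [0, 0, 0, 0, -0.08, 0, 1],
    [0, 0, 0, 0, 0.01, 0, 1],
    [0, 0, 0, 0, 0.05, 0, 1],
    [0, 0, 0, 0, 0.06, 0, 1],
  ],
)

```text
clock: 19.9
tool_pos: [500.7, -263.2, 148.6]
orientation: [0.003, 0.715, 0.699, -0.004]
wrist_force: [-0.7, 0.3, -8.2]
opening: 0.339
grip_force: 99.7
```

```bash
sed -i 's/cv2.minAreaRect(p\[:,:2\])/cv2.minAreaRect(p[:,:2].copy())/' chk.py; python3 go.py '[[0,0,0,0,-0.15,0,1],[0,0,0,0,-0.08,0,1],[0,0,0,0,0.01,0,1],[0,0,0,0,0.05,0,1],[0,0,0,0,0.06,0,1]]'; python3 chk.py
```

```text
clk 19.90 pos err [ 0.3 -0.1 -0.7] rot err deg [-0.01  0.02 -0.02] F [-0.7  0.3 -8.2] grip 100
top th_rel 0.039 th_w 0.030 innov 0.023 px 137 fit 1.61
side th_rel 0.072 th_w 0.062 innov 0.036 px 156 fit 1.67
p [ 500.5 -263.   149.3] phi -0.56 deg; th 0.026 w -0.006 d -0.058 sd [0.013 0.028 0.04 ]
pred th [0.02, 0.02, 0.01, 0.01, 0.01, 0.0, 0.0, 0.0, 0.0, 0.0, 0.0, 0.0] phi_deg [-1.2, -1.4, -1.2, -0.8, -0.4, -0.1, 0.1, 0.2, 0.4, 0.4, 0.5, 0.5]
ROWS [[0.0, 0.0, 0.0, 0.0, -0.08, 0.0, 1.0], [0.0, 0.0, 0.0, 0.0, -0.03, 0.0, 1.0], [0.0, 0.0, 0.0, 0.0, 0.03, 0.0, 1.0], [0.0, 0.0, 0.0, 0.0, 0.05, 0.0, 1.0], [0.0, 0.0, 0.0, 0.0, 0.05, 0.0, 1.0]]
top pin 134 [ 748.7 -270.3  300.5] [[704.0, -275.0, 298.0], [788.0, -267.0, 304.0]]
 tips [[761.7, -226.7, 261.9], [760.1, -309.9, 261.6]]
 plate 1771 [[568.2, -266.0], [100.3, 309.7], 88.5] 101.236984 [[427.0, -314.0, 96.0], [720.0, -215.0, 109.0]]
side pin 156 [ 745.7 -274.7  299.8] [[703.0, -279.0, 295.0], [788.0, -270.0, 303.0]]
 tips [[760.2, -230.8, 258.5], [758.3, -314.2, 262.0]]
 plate 2884 [[565.2, -267.6], [105.5, 309.2], 88.4] 102.68626 [[412.0, -321.0, 96.0], [714.0, -221.0, 110.0]]
```

Request:
play_rows(
  increments=[
    [0, 0.01, 0, 0, -0.1, 0, 1],
    [0, 0.01, 0, 0, -0.04, 0, 1],
    [0.01, 0, 0, 0, 0.03, 0, 1],
    [0.01, 0, 0, 0, 0.05, 0, 1],
    [0, 0, 0, 0, 0.05, 0, 1],
  ],
)

```text
clock: 20.62
tool_pos: [501.1, -262.7, 148.6]
orientation: [0.003, 0.715, 0.699, -0.004]
wrist_force: [-0.9, 1.3, -8.5]
opening: 0.337
grip_force: 99.7
```

```bash
python3 go.py '[[0,0.01,0,0,-0.1,0,1],[0,0.01,0,0,-0.04,0,1],[0.01,0,0,0,0.03,0,1],[0.01,0,0,0,0.05,0,1],[0,0,0,0,0.05,0,1]]'
```

```text
clk 20.62 pos err [ 0.3 -0.1 -0.7] rot err deg [-0.01  0.02 -0.02] F [-0.9  1.3 -8.5] grip 100
top th_rel 0.017 th_w 0.006 innov 0.005 px 141 fit 1.14
side th_rel 0.048 th_w 0.036 innov 0.032 px 155 fit 1.43
p [ 500.9 -262.7  149.3] phi -0.64 deg; th 0.003 w -0.028 d -0.055 sd [0.013 0.028 0.04 ]
pred th [-0.0, -0.0, -0.0, -0.0, -0.0, -0.0, -0.0, -0.0, -0.0, -0.0, -0.0, -0.0] phi_deg [-0.1, 0.3, 0.5, 0.6, 0.6, 0.6, 0.6, 0.6, 0.6, 0.6, 0.7, 0.7]
ROWS [[0.0, 0.0, 0.0, 0.0, 0.06, 0.0, 1.0], [0.0, 0.0, 0.0, 0.0, 0.05, 0.0, 1.0], [0.0, 0.0, 0.0, 0.0, 0.03, 0.0, 1.0], [0.0, 0.0, 0.0, 0.0, 0.01, 0.0, 1.0], [0.0, 0.0, 0.0, 0.0, 0.0, 0.0, 1.0]]
```

Request:
play_rows(
  increments=[
    [0, 0, 0, 0, 0.06, 0, 1],
    [0, 0, 0, 0, 0.05, 0, 1],
    [0, 0, 0, 0, 0.03, 0, 1],
    [0, 0, 0, 0, 0.01, 0, 1],
    [0, 0, 0, 0, 0, 0, 1],
  ],
)

```text
clock: 21.35
tool_pos: [501.1, -262.7, 148.5]
orientation: [-0.004, 0.715, 0.699, 0.003]
wrist_force: [0.6, 0.0, -9.3]
opening: 0.342
grip_force: 99.7
```

```bash
python3 go.py '[[0,0,0,0,0.06,0,1],[0,0,0,0,0.05,0,1],[0,0,0,0,0.03,0,1],[0,0,0,0,0.01,0,1],[0,0,0,0,0,0,1]]'
```

```text
clk 21.35 pos err [ 0.3  0.  -0.7] rot err deg [-0.    0.   -0.02] F [ 0.6  0.  -9.3] grip 100
top th_rel -0.020 th_w -0.011 innov -0.009 px 148 fit 0.46
side th_rel 0.016 th_w 0.025 innov 0.035 px 156 fit 1.43
p [ 500.9 -262.7  149.3] phi 0.56 deg; th -0.011 w -0.012 d -0.060 sd [0.013 0.028 0.04 ]
pred th [-0.01, -0.01, -0.01, -0.0, -0.0, -0.0, -0.0, -0.0, -0.0, -0.0, -0.0, -0.0] phi_deg [1.1, 1.5, 1.5, 1.4, 1.2, 1.1, 1.0, 0.9, 0.9, 0.9, 0.8, 0.8]
ROWS [[0.0, 0.0, 0.0, 0.0, 0.07, 0.0, 1.0], [0.0, 0.0, 0.0, 0.0, 0.04, 0.0, 1.0], [0.0, 0.0, 0.0, 0.0, 0.0, 0.0, 1.0], [0.0, 0.0, 0.0, 0.0, -0.02, 0.0, 1.0], [0.0, 0.0, 0.0, 0.0, -0.02, 0.0, 1.0]]
```

Request:
play_rows(
  increments=[
    [0, 0, 0, 0, 0.07, 0, 1],
    [0, 0, 0, 0, 0.04, 0, 1],
    [0, 0, 0, 0, 0, 0, 1],
    [0, 0, 0, 0, -0.02, 0, 1],
    [0, 0, 0, 0, -0.02, 0, 1],
  ],
)

```text
clock: 22.08
tool_pos: [501.1, -262.6, 148.5]
orientation: [-0.007, 0.715, 0.699, 0.007]
wrist_force: [-0.4, 0.8, -8.2]
opening: 0.34
grip_force: 99.7
```

Request:
play_rows(
  increments=[
    [0, 0, 0, 0, -0.02, 0, 1],
    [0, 0, 0, 0, -0.01, 0, 1],
  ],
)

```text
clock: 22.32
tool_pos: [501.2, -262.5, 148.6]
orientation: [-0.006, 0.715, 0.699, 0.005]
wrist_force: [-0.0, 0.5, -8.4]
opening: 0.338
grip_force: 99.7
```

```bash
python3 go.py '[[0,0,0,0,0.07,0,1],[0,0,0,0,0.04,0,1],[0,0,0,0,0,0,1],[0,0,0,0,-0.02,0,1],[0,0,0,0,-0.02,0,1],[0,0,0,0,-0.02,0,1],[0,0,0,0,-0.01,0,1]]'
```

```text
clk 22.32 pos err [ 0.3  0.1 -0.7] rot err deg [-0.01 -0.   -0.04] F [-0.   0.5 -8.4] grip 100
top th_rel -0.025 th_w -0.010 innov -0.006 px 143 fit 1.22
side th_rel 0.019 th_w 0.034 innov 0.044 px 157 fit 1.49
p [ 500.9 -262.7  149.3] phi 0.88 deg; th -0.010 w -0.009 d -0.064 sd [0.013 0.028 0.04 ]
pred th [-0.01, -0.01, -0.01, -0.0, -0.0, -0.0, -0.0, -0.0, -0.0, -0.0, -0.0, -0.0] phi_deg [1.4, 1.6, 1.6, 1.4, 1.3, 1.1, 1.0, 1.0, 0.9, 0.9, 0.9, 0.9]
ROWS [[0.0, 0.0, 0.0, 0.0, 0.06, 0.0, 1.0], [0.0, 0.0, 0.0, 0.0, 0.03, 0.0, 1.0], [0.0, 0.0, 0.0, 0.0, 0.0, 0.0, 1.0], [0.0, 0.0, 0.0, 0.0, -0.02, 0.0, 1.0], [0.0, 0.0, 0.0, 0.0, -0.02, 0.0, 1.0]]
```

Request:
play_rows(
  increments=[
    [0, 0, 0, 0, 0.06, 0, 1],
    [0, 0, 0, 0, 0.03, 0, 1],
    [0, 0, 0, 0, 0, 0, 1],
    [0, 0, 0, 0, -0.02, 0, 1],
    [0, 0, 0, 0, -0.02, 0, 1],
  ],
)

```text
clock: 23.05
tool_pos: [501.1, -262.6, 148.5]
orientation: [-0.008, 0.715, 0.699, 0.008]
wrist_force: [-0.4, 0.6, -8.2]
opening: 0.336
grip_force: 99.7
```

Request:
play_rows(
  increments=[
    [0, 0, 0, 0, -0.02, 0, 1],
    [0, 0, 0, 0, -0.01, 0, 1],
  ],
)

```text
clock: 23.3
tool_pos: [501.2, -262.5, 148.5]
orientation: [-0.007, 0.715, 0.699, 0.006]
wrist_force: [0.2, 0.3, -8.9]
opening: 0.337
grip_force: 99.7
```

```bash
python3 go.py '[[0,0,0,0,0.06,0,1],[0,0,0,0,0.03,0,1],[0,0,0,0,0,0,1],[0,0,0,0,-0.02,0,1],[0,0,0,0,-0.02,0,1],[0,0,0,0,-0.02,0,1],[0,0,0,0,-0.01,0,1]]'
```

```text
clk 23.30 pos err [ 0.3  0.2 -0.7] rot err deg [-0.   -0.   -0.04] F [ 0.2  0.3 -8.9] grip 100
top th_rel 0.020 th_w 0.038 innov 0.040 px 139 fit 1.52
side th_rel 0.053 th_w 0.071 innov 0.033 px 159 fit 1.51
p [ 500.9 -262.7  149.3] phi 1.04 deg; th 0.040 w 0.050 d -0.042 sd [0.013 0.028 0.041]
pred th [0.04, 0.04, 0.03, 0.02, 0.01, 0.01, 0.0, 0.0, 0.0, 0.0, 0.0, 0.0] phi_deg [-1.2, -2.5, -2.6, -2.0, -1.4, -0.8, -0.4, -0.2, -0.0, 0.1, 0.2, 0.3]
ROWS [[0.0, 0.0, 0.0, 0.0, -0.28, 0.0, 1.0], [0.0, 0.0, 0.0, 0.0, -0.16, 0.0, 1.0], [0.0, 0.0, 0.0, 0.0, -0.01, 0.0, 1.0], [0.0, 0.0, 0.0, 0.0, 0.07, 0.0, 1.0], [0.0, 0.0, 0.0, 0.0, 0.08, 0.0, 1.0]]
```

Request:
play_rows(
  increments=[
    [0, 0, 0, 0, -0.28, 0, 1],
    [0, 0, 0, 0, -0.16, 0, 1],
    [0, 0, 0, 0, -0.01, 0, 1],
    [0, 0, 0, 0, 0.07, 0, 1],
    [0, 0, 0, 0, 0.08, 0, 1],
  ],
)

```text
clock: 24.02
tool_pos: [501.1, -263.0, 148.6]
orientation: [0.008, 0.715, 0.699, -0.008]
wrist_force: [0.5, -0.5, -8.5]
opening: 0.34
grip_force: 99.8
```

```bash
python3 go.py '[[0,0,0,0,-0.28,0,1],[0,0,0,0,-0.16,0,1],[0,0,0,0,-0.01,0,1],[0,0,0,0,0.07,0,1],[0,0,0,0,0.08,0,1]]'
```

```text
clk 24.02 pos err [ 0.2 -0.3 -0.6] rot err deg [-0.01  0.04  0.  ] F [ 0.5 -0.5 -8.5] grip 100
top th_rel 0.047 th_w 0.023 innov 0.012 px 149 fit 0.60
side th_rel 0.078 th_w 0.055 innov 0.034 px 157 fit 1.38
p [ 500.9 -262.7  149.3] phi -1.36 deg; th 0.019 w -0.029 d -0.035 sd [0.013 0.028 0.041]
pred th [0.02, 0.01, 0.01, 0.0, 0.0, 0.0, 0.0, 0.0, 0.0, 0.0, 0.0, 0.0] phi_deg [-1.4, -1.2, -0.9, -0.6, -0.3, -0.1, 0.0, 0.1, 0.2, 0.2, 0.3, 0.3]
ROWS [[0.0, 0.0, 0.0, 0.0, 0.0, 0.0, 1.0], [0.0, 0.0, 0.0, 0.0, 0.02, 0.0, 1.0], [0.0, 0.0, 0.0, 0.0, 0.04, 0.0, 1.0], [0.0, 0.0, 0.0, 0.0, 0.04, 0.0, 1.0], [0.0, 0.0, 0.0, 0.0, 0.03, 0.0, 1.0]]
```

Request:
play_rows(
  increments=[
    [0, 0, 0, 0, 0, 0, 1],
    [0, 0, 0, 0, 0.02, 0, 1],
    [0, 0, 0, 0, 0.04, 0, 1],
    [0, 0, 0, 0, 0.04, 0, 1],
    [0, 0, 0, 0, 0.03, 0, 1],
  ],
)

```text
clock: 24.75
tool_pos: [501.1, -262.7, 148.6]
orientation: [0.002, 0.715, 0.699, -0.002]
wrist_force: [-0.2, -0.1, -8.8]
opening: 0.34
grip_force: 99.7
```

```bash
python3 go.py '[[0,0,0,0,0,0,1],[0,0,0,0,0.02,0,1],[0,0,0,0,0.04,0,1],[0,0,0,0,0.04,0,1],[0,0,0,0,0.03,0,1]]'
```

```text
clk 24.75 pos err [ 0.3 -0.1 -0.7] rot err deg [-0.01  0.01 -0.02] F [-0.2 -0.1 -8.8] grip 100
top th_rel -0.016 th_w -0.022 innov -0.025 px 157 fit 0.31
side th_rel 0.027 th_w 0.021 innov 0.042 px 156 fit 1.59
p [ 500.9 -262.7  149.3] phi -0.32 deg; th -0.023 w -0.042 d -0.051 sd [0.013 0.028 0.04 ]
pred th [-0.03, -0.02, -0.02, -0.01, -0.01, -0.0, -0.0, -0.0, -0.0, -0.0, -0.0, -0.0] phi_deg [1.2, 2.2, 2.4, 2.1, 1.7, 1.4, 1.2, 1.0, 0.9, 0.9, 0.8, 0.8]
ROWS [[0.0, 0.0, 0.0, 0.0, 0.19, 0.0, 1.0], [0.0, 0.0, 0.0, 0.0, 0.12, 0.0, 1.0], [0.0, 0.0, 0.0, 0.0, 0.02, 0.0, 1.0], [0.0, 0.0, 0.0, 0.0, -0.03, 0.0, 1.0], [0.0, 0.0, 0.0, 0.0, -0.05, 0.0, 1.0]]
```

Request:
play_rows(
  increments=[
    [0, 0, 0, 0, 0.19, 0, 1],
    [0, 0, 0, 0, 0.12, 0, 1],
    [0, 0, 0, 0, 0.02, 0, 1],
    [0, 0, 0, 0, -0.03, 0, 1],
    [0, 0, 0, 0, -0.05, 0, 1],
  ],
)

```text
clock: 25.48
tool_pos: [501.1, -262.5, 148.5]
orientation: [-0.01, 0.715, 0.699, 0.01]
wrist_force: [-0.1, 0.3, -7.8]
opening: 0.337
grip_force: 99.7
```

```bash
python3 go.py '[[0,0,0,0,0.19,0,1],[0,0,0,0,0.12,0,1],[0,0,0,0,0.02,0,1],[0,0,0,0,-0.03,0,1],[0,0,0,0,-0.05,0,1]]'; python3 chk.py
```

```text
clk 25.48 pos err [ 0.3  0.1 -0.7] rot err deg [ 0.   -0.02 -0.04] F [-0.1  0.3 -7.8] grip 100
top th_rel -0.028 th_w 0.001 innov 0.009 px 154 fit 0.52
side th_rel 0.001 th_w 0.030 innov 0.028 px 153 fit 1.40
p [ 500.9 -262.7  149.3] phi 1.68 deg; th 0.004 w 0.035 d -0.045 sd [0.013 0.028 0.04 ]
pred th [0.01, 0.01, 0.01, 0.0, 0.0, 0.0, 0.0, 0.0, 0.0, 0.0, 0.0, 0.0] phi_deg [0.9, 0.4, 0.2, 0.2, 0.3, 0.4, 0.4, 0.5, 0.5, 0.5, 0.5, 0.5]
ROWS [[0.0, 0.0, 0.0, 0.0, -0.1, 0.0, 1.0], [0.0, 0.0, 0.0, 0.0, -0.07, 0.0, 1.0], [0.0, 0.0, 0.0, 0.0, -0.02, 0.0, 1.0], [0.0, 0.0, 0.0, 0.0, 0.0, 0.0, 1.0], [0.0, 0.0, 0.0, 0.0, 0.01, 0.0, 1.0]]
top pin 153 [ 746.6 -270.9  299.9] [[704.0, -275.0, 297.0], [790.0, -267.0, 303.0]]
 tips [[762.3, -226.1, 262.0], [759.8, -310.1, 262.0]]
 plate 1900 [[568.6, -263.3], [99.4, 309.9], 88.3] 101.88872 [[422.0, -311.0, 97.0], [720.0, -212.0, 108.0]]
side pin 152 [ 745.9 -274.5  299.4] [[704.0, -279.0, 294.0], [787.0, -270.0, 303.0]]
 tips [[759.3, -231.3, 258.9], [758.2, -314.1, 261.8]]
 plate 2805 [[566.1, -264.2], [106.9, 309.8], 88.3] 102.11353 [[413.0, -317.0, 96.0], [715.0, -218.0, 110.0]]
```

Request:
play_rows(
  increments=[
    [0, 0, 0.3, 0, -0.1, 0, 1],
    [0, 0, 0.5, 0, -0.07, 0, 1],
    [0, 0, 0.6, 0, -0.02, 0, 1],
    [0, 0, 0.6, 0, 0, 0, 1],
    [0, 0, 0.5, 0, 0.01, 0, 1],
  ],
)

```text
clock: 26.2
tool_pos: [500.8, -262.1, 97.4]
orientation: [-0.002, 0.715, 0.699, 0.001]
wrist_force: [0.3, -0.8, -8.0]
opening: 0.339
grip_force: 99.6
```

```bash
python3 go.py '[[0,0,0.3,0,-0.1,0,1],[0,0,0.5,0,-0.07,0,1],[0,0,0.6,0,-0.02,0,1],[0,0,0.6,0,0,0,1],[0,0,0.5,0,0.01,0,1]]'; python3 chk.py
```

```text
clk 26.20 pos err [-0.1  0.1 -1.9] rot err deg [ 0.05  0.02 -0.02] F [ 0.3 -0.8 -8. ] grip 100
top th_rel 0.002 th_w 0.006 innov 0.004 px 137 fit 0.64
side th_rel 0.058 th_w 0.062 innov 0.057 px 133 fit 0.16
p [ 500.8 -262.2   99.3] phi 0.24 deg; th 0.005 w -0.006 d -0.042 sd [0.013 0.028 0.04 ]
pred th [0.0, 0.0, 0.0, 0.0, 0.0, 0.0, 0.0, 0.0, 0.0, 0.0, 0.0, 0.0] phi_deg [0.2, 0.2, 0.2, 0.3, 0.3, 0.4, 0.4, 0.5, 0.5, 0.5, 0.5, 0.5]
ROWS [[0.0, 0.0, 0.0, 0.0, -0.01, 0.0, 1.0], [0.0, 0.0, 0.0, 0.0, 0.0, 0.0, 1.0], [0.0, 0.0, 0.0, 0.0, 0.01, 0.0, 1.0], [0.0, 0.0, 0.0, 0.0, 0.01, 0.0, 1.0], [0.0, 0.0, 0.0, 0.0, 0.01, 0.0, 1.0]]
top pin 137 [ 747.4 -269.3  249. ] [[704.0, -274.0, 245.0], [789.0, -265.0, 252.0]]
 tips [[762.3, -226.1, 262.3], [759.6, -309.8, 261.2]]
 plate 1645 [[568.6, -264.4], [100.1, 309.5], 88.3] 50.14298 [[426.0, -314.0, 46.0], [719.0, -212.0, 58.0]]
side pin 133 [ 744.4 -272.7  246.7] [[704.0, -277.0, 242.0], [789.0, -268.0, 250.0]]
 tips [[759.8, -230.9, 261.3], [758.0, -314.6, 262.1]]
 plate 2713 [[564.5, -265.6], [104.3, 309.2], 88.3] 50.012104 [[412.0, -318.0, 46.0], [713.0, -219.0, 60.0]]
```

Request:
play_rows(
  increments=[
    [-0.02, 0, 0.3, 0, -0.01, 0, 1],
    [-0.02, 0, 0.4, 0, 0, 0, 1],
    [-0.01, 0, 0.4, 0, 0.01, 0, 1],
    [0, 0, 0.4, 0, 0.01, -0.02, 1],
    [0, 0, 0.2, 0, 0.01, -0.02, 1],
  ],
)

```text
clock: 26.92
tool_pos: [500.7, -262.9, 63.8]
orientation: [-0.003, 0.713, 0.701, 0.002]
wrist_force: [0.1, 0.2, -8.6]
opening: 0.337
grip_force: 99.7
```

```bash
python3 go.py '[[-0.02,0,0.3,0,-0.01,0,1],[-0.02,0,0.4,0,0,0,1],[-0.01,0,0.4,0,0.01,0,1],[0,0,0.4,0,0.01,-0.02,1],[0,0,0.2,0,0.01,-0.02,1]]'; python3 chk.py
```

```text
clk 26.93 pos err [-0.   0.2 -1.5] rot err deg [ 0.05  0.02 -0.04] F [ 0.1  0.2 -8.6] grip 100
top th_rel -0.013 th_w -0.006 innov -0.007 px 124 fit 0.72
side th_rel -0.212 th_w -0.206 innov -0.200 px 80 fit 7.13
p [ 500.8 -263.1   65.3] phi 0.40 deg; th -0.006 w -0.010 d -0.047 sd [0.013 0.028 0.04 ]
pred th [-0.01, -0.01, -0.0, -0.0, -0.0, -0.0, -0.0, -0.0, -0.0, -0.0, -0.0, -0.0] phi_deg [0.8, 1.0, 1.0, 1.0, 0.9, 0.8, 0.7, 0.7, 0.7, 0.6, 0.6, 0.6]
ROWS [[0.0, 0.0, 0.0, 0.0, 0.05, 0.0, 1.0], [0.0, 0.0, 0.0, 0.0, 0.03, 0.0, 1.0], [0.0, 0.0, 0.0, 0.0, 0.0, 0.0, 1.0], [0.0, 0.0, 0.0, 0.0, -0.01, 0.0, 1.0], [0.0, 0.0, 0.0, 0.0, -0.01, 0.0, 1.0]]
top pin 123 [ 747.8 -268.2  215.3] [[703.0, -272.0, 211.0], [789.0, -264.0, 220.0]]
 tips [[762.1, -226.2, 261.9], [759.8, -309.9, 261.5]]
 plate 1571 [[567.8, -264.6], [99.4, 309.1], 88.5] 16.534834 [[428.0, -313.0, 12.0], [720.0, -214.0, 23.0]]
side pin 82 [ 727.3 -271.8  214.3] [[702.0, -276.0, 210.0], [788.0, -267.0, 218.0]]
 tips [[760.6, -230.5, 260.6], [758.1, -314.6, 262.3]]
 plate 2692 [[565.6, -265.6], [105.8, 310.4], 89.1] 17.29424 [[412.0, -318.0, 12.0], [714.0, -220.0, 26.0]]
```

Request:
play_rows(
  increments=[
    [-0.02, 0, 0.13, 0, -0.02, 0, 1],
    [-0.02, 0, 0.1, 0, -0.02, 0, 1],
    [0, 0, 0.06, 0, -0.01, 0, 1],
    [0, 0, 0.04, 0, 0, 0, 1],
  ],
)

```text
clock: 27.52
tool_pos: [501.0, -263.7, 57.9]
orientation: [-0.0, 0.713, 0.701, -0.0]
wrist_force: [-0.4, -0.2, -8.7]
opening: 0.336
grip_force: 99.8
```

```bash
python3 go.py '[[-0.02,0,0.13,0,-0.02,0,1],[-0.02,0,0.1,0,-0.02,0,1],[0,0,0.06,0,-0.01,0,1],[0,0,0.04,0,0,0,1]]'; python3 chk.py
```

```text
clk 27.52 pos err [ 0.3  0.1 -0.7] rot err deg [-0.    0.   -0.03] F [-0.4 -0.2 -8.7] grip 100
top th_rel -0.008 th_w -0.008 innov 0.011 px 115 fit 0.23
side th_rel -0.240 th_w -0.240 innov -0.230 px 80 fit 6.60
p [ 500.8 -263.8   58.6] phi -0.00 deg; th -0.012 w -0.024 d -0.040 sd [0.013 0.028 0.04 ]
pred th [-0.01, -0.01, -0.01, -0.01, -0.0, -0.0, -0.0, -0.0, -0.0, -0.0, -0.0, -0.0] phi_deg [0.8, 1.4, 1.4, 1.3, 1.1, 0.9, 0.8, 0.7, 0.7, 0.6, 0.6, 0.6]
ROWS [[0.0, 0.0, 0.0, 0.0, 0.1, 0.0, 1.0], [0.0, 0.0, 0.0, 0.0, 0.07, 0.0, 1.0], [0.0, 0.0, 0.0, 0.0, 0.01, 0.0, 1.0], [0.0, 0.0, 0.0, 0.0, -0.02, 0.0, 1.0], [0.0, 0.0, 0.0, 0.0, -0.03, 0.0, 1.0]]
top pin 114 [ 745.2 -268.   209.9] [[705.0, -272.0, 206.0], [789.0, -264.0, 213.0]]
 tips [[762.4, -226.1, 262.4], [759.9, -309.9, 261.2]]
 plate 1575 [[578.2, -267.9], [324.7, 147.3], 1.5] 10.702322 [[430.0, -315.0, 5.0], [720.0, -213.0, 18.0]]
side pin 85 [ 728.9 -271.4  209. ] [[702.0, -275.0, 204.0], [790.0, -266.0, 212.0]]
 tips [[760.2, -230.3, 260.6], [758.0, -314.3, 262.0]]
 plate 2744 [[559.5, -274.9], [136.4, 335.2], 84.6] 11.713419 [[412.0, -320.0, 5.0], [715.0, -220.0, 19.0]]
```

Request:
play_rows(
  increments=[
    [0, 0, 0.04, 0, 0, 0, 1],
    [0, 0, 0.03, 0, 0, 0, 1],
    [0, 0, 0.01, 0, 0, 0, 1],
  ],
)

```text
clock: 28.0
tool_pos: [501.0, -263.9, 56.5]
orientation: [-0.0, 0.713, 0.701, -0.0]
wrist_force: [-1.0, -0.1, -5.5]
opening: 0.337
grip_force: 100.1
```

```bash
python3 go.py '[[0,0,0.04,0,0,0,1],[0,0,0.03,0,0,0,1],[0,0,0.01,0,0,0,1]]'; python3 -c "
from bench import telemetry as t
o=t.get_obs();print(o['wrist_force'],o['torque'])"
```

```text
clk 28.00 pos err [ 0.3 -0.1 -0.6] rot err deg [-0.02 -0.   -0.02] F [-1.  -0.1 -5.5] grip 100
top th_rel -0.017 th_w -0.017 innov 0.006 px 123 fit 1.30
side th_rel -0.314 th_w -0.314 innov -0.294 px 81 fit 6.65
p [ 500.8 -263.8   57. ] phi -0.00 deg; th -0.021 w -0.031 d -0.036 sd [0.012 0.028 0.04 ]
pred th [-0.02, -0.02, -0.01, -0.01, -0.01, -0.0, -0.0, -0.0, -0.0, -0.0, -0.0, -0.0] phi_deg [1.3, 2.0, 2.1, 1.8, 1.5, 1.2, 1.0, 0.8, 0.7, 0.7, 0.6, 0.6]
ROWS [[0.0, 0.0, 0.0, 0.0, 0.16, 0.0, 1.0], [0.0, 0.0, 0.0, 0.0, 0.09, 0.0, 1.0], [0.0, 0.0, 0.0, 0.0, 0.01, 0.0, 1.0], [0.0, 0.0, 0.0, 0.0, -0.04, 0.0, 1.0], [0.0, 0.0, 0.0, 0.0, -0.04, 0.0, 1.0]]
[-0.72691174 -0.07575859 -6.40794265] [0.05516876 0.28317135 0.08799557]
```

Request:
play_rows(
  increments=[
    [0, 0, 0.03, 0, 0, 0, 1],
    [0, 0, 0.02, 0, 0, 0, 1],
    [0, 0, 0, 0, 0, 0, 1],
  ],
)

```text
clock: 28.48
tool_pos: [501.1, -263.9, 56.2]
orientation: [-0.0, 0.713, 0.701, -0.0]
wrist_force: [-4.9, 2.1, 4.6]
opening: 0.34
grip_force: 101.3
```

Request:
play_rows(
  increments=[
    [0, 0, 0, 0, 0, 0, 1],
    [0, 0, 0, 0, 0, 0, 0.2],
    [0, 0, 0, 0, 0, 0, 0],
    [0, 0, 0, 0, 0, 0, -0.5],
    [0, 0, 0, 0, 0, 0, -0.7],
  ],
  newtons=20,
)

```text
clock: 29.1
tool_pos: [501.3, -263.9, 55.4]
orientation: [-0.0, 0.713, 0.701, -0.0]
wrist_force: [-0.3, 0.5, -0.1]
opening: 0.848
grip_force: 0.0
```

Run:
```python
from vis import *
from bench import telemetry,cams
o=telemetry.get_obs(); print(o["clock"],o["tool_pos"].round(1),o["opening"],o["wrist_force"].round(1))
A=[cams.snapshot(n) for n in("top","side")]
cv2.imwrite("pics/rel.png",cv2.resize(np.hstack([A[0]["color"][90:310,320:460],A[1]["color"][160:380,210:450]]),None,fx=2,fy=2)[...,::-1])
```

```text
29.1 [ 501.3 -263.9   55.4] 0.8479017255210328 [-0.3  0.5 -0.1]
```

View pics/rel.png

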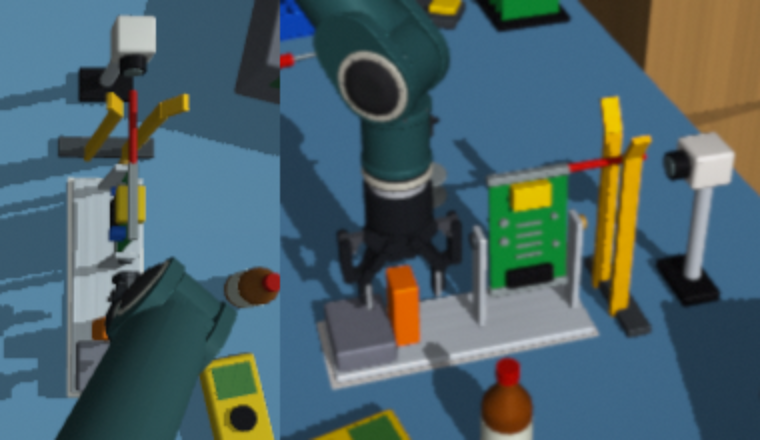

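Request:
play_rows(
  increments=[
    [0, 0, -0.4, 0, 0, 0, -0.7],
    [0, 0, -0.8, 0, 0, 0, -0.7],
    [0, 0, -1, 0, 0, 0, -0.7],
    [0, 0, -1, 0, 0, 0, -0.7],
    [0, 0, -1, 0, 0, 0, -0.7],
  ],
)

```text
clock: 29.82
tool_pos: [501.4, -264.1, 141.6]
orientation: [0.0, 0.713, 0.701, 0.0]
wrist_force: [-1.5, -0.6, 0.1]
opening: 0.848
grip_force: 0.0
```

Request:
play_rows(
  increments=[
    [0, 0, -1, 0, 0, 0, -0.7],
    [0, -0.5, -1, 0, 0, 0, -0.7],
    [0, -0.5, -1, 0, 0, 0, -0.7],
    [0, -0.5, -0.5, 0, 0, 0, -0.7],
    [0, 0, 0, 0, 0, 0, -0.7],
  ],
)

```text
clock: 30.45
tool_pos: [471.0, -263.5, 210.6]
orientation: [0.001, 0.714, 0.701, 0.0]
wrist_force: [-0.6, 0.5, -0.7]
opening: 0.849
grip_force: 0.0
```

Request:
play_rows(
  increments=[
    [0, 0, 0, 0, 0, 0, -0.7],
    [0, 0, 0, 0, 0, 0, -0.7],
    [0, 0, 0, 0, 0, 0, -0.7],
    [0, 0, 0, 0, 0, 0, -0.7],
    [0, 0, 0, 0, 0, 0, -0.7],
  ],
)

```text
clock: 31.08
tool_pos: [471.2, -263.3, 209.2]
orientation: [-0.0, 0.713, 0.701, -0.0]
wrist_force: [0.4, -0.2, 0.0]
opening: 0.847
grip_force: 0.0
```

Request:
play_rows(
  increments=[
    [0, 0, 0, 0, 0, 0, -0.7],
    [0, 0, 0, 0, 0, 0, -0.7],
    [0, 0, 0, 0, 0, 0, -0.7],
    [0, 0, 0, 0, 0, 0, -0.7],
    [0, 0, 0, 0, 0, 0, -0.7],
  ],
)

```text
clock: 31.7
tool_pos: [471.2, -263.3, 209.4]
orientation: [-0.0, 0.713, 0.701, -0.0]
wrist_force: [0.0, -0.6, -0.1]
opening: 0.85
grip_force: 0.0
```

Run:
```python
from vis import *
from bench import telemetry,cams
o=telemetry.get_obs(); print(o["clock"],o["tool_pos"].round(1),o["wrist_force"].round(1),abs(o["joint_vel"]).max())
A=[]
for n in("top","side"):
    im=cams.snapshot(n);A.append(im); H=hsv(im);Cw=cloud(im);h,sa=H[...,0].astype(int),H[...,1]; ok=im["range_z"]>0
    p=Cw[((h<4)|(h>173))&(sa>150)&ok&(Cw[...,0]>660)&(abs(Cw[...,1]+270)<60)&(Cw[...,2]>150)]; print(n,"pin",len(p),p.mean(0).round(1))
    p=Cw[ok&(abs(Cw[...,2]-10)<3)&(sa<70)&(Cw[...,1]>-325)&(Cw[...,1]<-205)&(Cw[...,0]>400)&(Cw[...,0]<727)].astype(np.float32); print(cv2.minAreaRect(p[:,:2].copy()))
    o_=Cw[(h>=5)&(h<16)&(sa>150)&ok&(abs(Cw[...,2]-95)<6)&(abs(Cw[...,1]+265)<40)&(abs(Cw[...,0]-500)<40)]; print("posttop",len(o_),o_.mean(0).round(1))
cv2.imwrite("pics/fin.png",np.hstack([A[0]["color"][90:310,320:460],A[1]["color"][160:380,210:450]])[...,::-1])
```

```text
31.7 [ 471.2 -263.3  209.4] [ 0.  -0.6 -0.1] 0.0014496432603576146
top pin 105 [ 743.  -251.2  206.4]
((568.8582763671875, -266.0523681640625), (99.38203430175781, 309.45263671875), 88.82417297363281)
posttop 161 [ 502.4 -263.5   94. ]
side pin 89 [ 730.2 -254.6  205.7]
((566.1400756835938, -267.65313720703125), (104.284423828125, 309.7419128417969), 87.98925018310547)
posttop 176 [ 500.4 -269.3   94.9]
```

View pics/fin.png

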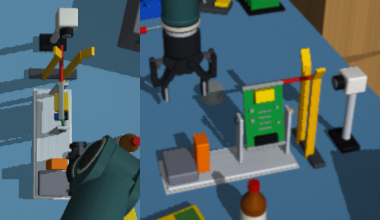

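```bash
python3 -c "
from bench import job; print(job.close_job())"
```

```text
the job is handed in; nothing more can be done
None
```

The job is handed in at 31.7 s of the 72 s limit: the board was swung upright and balanced for over two seconds, carried in without flopping, and hovered about 9 cm up for over six seconds. The stand now sits within about 1 mm of its marked place, with the red pin held between the fork posts and resting on one of them. The gripper is clear, and no contact with other objects was seen. The hand-in call returned no verdict.

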